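Make up two field sampling kits in the safety cabinet

TASK

Make up two field sampling kits from the containers standing on the worktop. The water kit goes in the long three-compartment tray: the square bottle in the wide middle compartment, the dropper bottle and the tall screw-cap tube in the two end compartments, one in each, either way round; the soil kit goes in the short two-compartment tray: the wide jar in the larger compartment and the small glass vial in the smaller one. Stand each upright on the floor of its compartment, about in the middle, and leave the tube rack, tip box and waste beaker where they are.

Things in the scene. Friction and masses are not known exactly. Their poses are not given: they have to be found in the camera images.
- tube_mid (a point): Tall slim self-standing sample tube, frosted white plastic, 26 mm diameter, with a ribbed white screw cap 30 mm in diameter on its top 18 mm; 92 mm high in all, about 45 g. The point lies on its axis, half-way up; z runs up the axis. Stands loose on the worktop at the start.
- dropper_mid (a point): Dropper bottle: amber glass body 29 mm in diameter and 52 mm high, then a narrowing shoulder, a black collar (21 mm diameter, 59 to 71 mm up) and a small black rubber bulb (13 mm diameter); 88 mm high in all, about 50 g. The point lies on its axis, half-way up; z runs up the axis. Stands loose on the worktop at the start.
- square_bottle_mid (a point): Square white plastic bottle, 40 x 40 mm and straight up to 60 mm, sloping shoulder, round white screw cap (30 mm diameter, 72 to 88 mm up); 88 mm high in all, about 100 g. The point lies on its axis, half-way up; z runs up the axis. Stands loose on the worktop at the start. x and y are square to its flat sides.
- jar_mid (a point): Wide squat sample jar, frosted white plastic body 49 mm in diameter and 46 mm high, white screw lid 52 mm in diameter above; 60 mm high in all, about 70 g. The point lies on its axis, half-way up; z runs up the axis. Stands loose on the worktop at the start.
- vial_mid (a point): Small clear-glass vial (grey-looking), body 28 mm in diameter and 43 mm high, black screw cap 24 mm in diameter (47 to 60 mm up); 60 mm high in all, about 35 g. The point lies on its axis, half-way up; z runs up the axis. Stands loose on the worktop at the start.
- long_tray: Long grey kit tray, fixed: three compartments in a row along its y. 68 mm (x) by 174 mm (y), plus a 12 mm lip at each end. Floors 4 mm, tops of walls and partitions (3 mm thick) 14 mm above the worktop. Origin: centre of underside, z up. Compartment centres at x = 0, y = -59, 0, +59 mm; inside 62 mm (x) by 50 mm (y), the middle one 62 by 62 mm.
- short_tray: Short grey kit tray, fixed, any way round: two compartments in a row along its y. 76 mm (x) by 129 mm (y), plus a 12 mm lip at each end. Floors 4 mm, tops of walls (3 mm thick) 14 mm above the worktop. Origin: centre of underside, z up. Larger compartment: centre y = +26.5 mm, 70 x 70 mm inside; smaller: centre y = -36.5 mm, 70 mm (x) by 50 mm (y).
- tube_rack: Bystander: white three-tier microtube rack, loose, 204 mm (x) by 100 mm (y), 62 mm high (72 mm with its tubes), at the robot's right-hand side. Origin: centre of the underside.
- tip_box: Bystander: pipette tip box with a red insert, loose, 82 mm (x) by 120 mm (y), 62 mm high, its clear lid standing open at its -x side up to 130 mm, at the robot's left-hand side. Origin: centre of the underside.
- waste_beaker: Bystander: open white plastic waste beaker, loose, 112 mm in diameter at the rim, 145 mm high, at the robot's left-hand side near the stock. Origin: centre of the underside.
Not all that is in view belongs to the job. What is shaped like the part that bears vial_mid but purple is not meant.

How it is judged:
At the end, for the whole second after the job is handed in: Each container stands in its own compartment: centre within 14 mm along and 23 mm across the tray of the compartment's centre, within 4 mm of standing height, tilt under 0.12 rad, released and at rest (under 0.02 m/s); rack, tip box and beaker moved 25 mm at most (x of square_bottle_mid in the frame of long_tray between -0.023 and 0.023 m and y of square_bottle_mid in the frame of long_tray between -0.014 and 0.014 m and z of square_bottle_mid in the frame of long_tray between 0.044 and 0.052 m and (((x of tube_mid in the frame of long_tray between -0.023 and 0.023 m and y of tube_mid in the frame of long_tray between 0.045 and 0.073 m and z of tube_mid in the frame of long_tray between 0.046 and 0.054 m) and (x of dropper_mid in the frame of long_tray between -0.023 and 0.023 m and y of dropper_mid in the frame of long_tray between -0.073 and -0.045 m and z of dropper_mid in the frame of long_tray between 0.044 and 0.052 m)) or ((x of tube_mid in the frame of long_tray between -0.023 and 0.023 m and y of tube_mid in the frame of long_tray between -0.073 and -0.045 m and z of tube_mid in the frame of long_tray between 0.046 and 0.054 m) and (x of dropper_mid in the frame of long_tray between -0.023 and 0.023 m and y of dropper_mid in the frame of long_tray between 0.045 and 0.073 m and z of dropper_mid in the frame of long_tray between 0.044 and 0.052 m))) and x of jar_mid in the frame of short_tray between -0.023 and 0.023 m and y of jar_mid in the frame of short_tray between 0.0125 and 0.0405 m and z of jar_mid in the frame of short_tray between 0.03 and 0.038 m and x of vial_mid in the frame of short_tray between -0.023 and 0.023 m and y of vial_mid in the frame of short_tray between -0.0505 and -0.0225 m and z of vial_mid in the frame of short_tray between 0.03 and 0.038 m and angle between each of tube_mid, dropper_mid, square_bottle_mid, jar_mid, vial_mid's own z axis and vertical below 0.12 rad and linear speed of each of tube, dropper, square_bottle, jar, vial below 0.02 m/s); the robot touches nothing.
It fails at once if the tube rack is pushed away by more than 25 mm (distance of tube_rack from where it was at the start of the episode above 0.025 m).
It fails at once if the tip box is pushed away by more than 25 mm (distance of tip_box from where it was at the start of the episode above 0.025 m).
It fails at once if the waste beaker is pushed away by more than 25 mm (distance of waste_beaker from where it was at the start of the episode above 0.025 m).
It also fails if it takes over 128 s, if anything falls off the work surface, if the arm or the gripper's body presses on something with over 40 N, if the wrist force passes 120 N, or if a joint passes its speed limit or range.

ROBOT

A 7-joint arm with a two-finger parallel gripper is mounted at the origin on the work surface. World frame = base frame: x ahead of the robot, y to its left, z up, the work surface at z = 0. Lengths are in m, angles in rad, forces in N, time in s.
With the tool pointing down it reaches from about 0.425 to 0.925 m from the base axis. Payload 6.8 kg.
Tool frame: the origin (TCP) lies at the very end of the fingers, on their centre line; the grasp point (between the pads) lies 19 mm behind it (r.grip_depth is the distance from the TCP to the grasp point, in m); z points along the fingers, y is the direction in which the jaws open and shut (so a half turn about z gives the same grasp; the last joint's range is limited). The gripper opens to 85 mm and grips with 20 to 120 N. Pads are 22 mm wide; open, the fingers measure 114 mm over their backs; the gripper's body (76 mm by 85 mm) begins 54 mm behind the grasp point. The pads swing forward as they close: fully open they stand 13 mm farther back than shut.
Start: joints at [-1.255, 0.477, 0.022, 1.555, -0.011, 1.109, -0.083], TCP at [0.278, 0.615, 0.231] pointing down, gripper open.
Joint ranges: [-2.96, 2.96], [-0.34, 2.1], [-1.41, 1.46], [0.24, 2.44], [-1.37, 4.51], [0.17, 1.92], [-2.96, 2.96]. Speed limits (rad/s): [2.39, 2.39, 3.14, 3.14, 3.14, 3.14, 3.14].

INTERFACE

Orientations are given as a rotation vector (axis times angle).
In Python, from bench import status, eyes, workorder, spotter, r gives the robot as it stands.
- The arm moves only by the tool drive_tool, never from a script. Its argument "commands" is a list of rows, each an object of numbers: "rx", "ry", "rz": the turn, a rotation vector about the world's x, y, z normalised to -1 to 1, where 1 is 8 degrees; "tx", "ty", "tz": the shift along the world's x, y, z normalised to -1 to 1, where 1 is 20 mm; "grip": the closure, from -1 (fully open) to 1 (shut). A call has 1 to 10 rows; each row shifts and turns the commanded pose from where the row before left it; what a row does not reach is not made up. A row lasts 1/8 s, in which the tool goes at most 62.5 mm and 10.7 degrees, less where a joint would pass 70% of its speed; a pose out of reach is approached as far as the arm can. A call with a number of a shift or a turn outside -1 to 1 is refused whole. A call with a gripper value outside its range is refused whole. The fingers move at their own pace and stop on an object; "grip_force" is the grip in N (left out, the last holds). Time passes only in rows, so rows that do not move let the fingers close. It gives the time, the measured TCP pose, the force and the opening at its end, in the units of the state.
- status.get_obs(): the state, without advancing time (a new reading comes with each control period).
- eyes.grab_frame(name): name is "scene" or "top"; returns a dict with "frame" (384x512x3 uint8, blue, green, red), "range_z" (384x512 float32, m along the optical axis (not along the pixel's ray), 0 where there is no reading), "fx", "fy", "cx", "cy" (pixels), "T" (4x4, takes a point from camera to world coordinates). Camera axes: x right, y down, z forward; pixel columns grow to the right and rows downward; lengths in m; the calibration is good to about 2 mm. A picture is of the moment at which its call begins.
- workorder.hand_in(): hands the job in, once; it reports no verdict.
Trained networks look in the newest picture that a camera, given by its name, has taken for a name from the list of things; names that differ only in an ending like _2 or _b are one class to them, and where a whole thing is asked for, a point or a joint stands for the part that bears it (a point fixed in the world has none). Each returns a list of dicts, best first, with "confidence" (0 to 1); they miss things now and then, are a little off and sometimes report something else, mostly with a low value. They report only what shows in the picture. A call takes as long as a camera call. They do not tell look-alikes from the thing itself.
- spotter.boxes_of(camera, target): "position" ([column, row] as shares, 0 to 1, of the picture: columns of its width, rows of its height, amid what is visible of it).
- spotter.masks_of(camera, target): "mask" (384x512 bool, what is visible of it) and "position" ([column, row] as shares, 0 to 1, of the picture: columns of its width, rows of its height, amid what is visible of it).
The state is a dict: "clock": time; "joints": joint angles; "qvel": joint speeds; "tau": joint torques, N m; "tcp_pos": TCP position; "orientation": TCP orientation; "contact_force": force on the tool from outside, world axes, zero at the start; "moment": the same for the moment, N m; "grip_width": finger opening in m.
Only numpy, scipy, OpenCV 4.12 (cv2) and the standard library are available. Lean on these libraries where they do the work, as an engineer would, in place of code of your own. Each camera call takes 0.05 s, during which the arm holds its last target.

## Working session

There is one attempt and no reset: what is moved stays moved. The work goes in short steps, Python scripts to look and compute and a tool call to move; the robot and the scene stay as the last step left them, time stands still between calls to the robot, and variables do not carry over. Pictures are saved under pics/ and viewed, and the job is handed in when it is done.

Besides the shell and the picture viewer there is one more tool, called after "Emit:" as name([rows], argument=value, ...), one row to a line, values as JSON. drive_tool: Moves the arm, as the interface text tells. Scaled input: -1 to 1 covers 20 mm each way for a shift and 8 degrees each way for a turn. Its arguments: {"type":"object","properties":{"commands":{"type":"array","items":{"type":"object","properties":{"rx":{"type":"number"},"ry":{"type":"number"},"rz":{"type":"number"},"tx":{"type":"number"},"ty":{"type":"number"},"tz":{"type":"number"},"grip":{"type":"number"}}}},"grip_force":{"type":"number"}},"required":["commands"]}

```bash
mkdir -p pics; python3 - <<'E'
from bench import status, eyes, workorder, spotter, r
import cv2
o=status.get_obs(); print(o)
for n in ("scene","top"):
    f=eyes.grab_frame(n); cv2.imwrite(f"pics/{n}0.png",cv2.resize(f["frame"],(800,600),interpolation=cv2.INTER_CUBIC)); print(n,f["fx"],f["cx"],f["cy"],f["T"].round(3).tolist())
print(r.grip_depth)
E
```

```text
{'clock': 0.0, 'joints': array([-1.25509542,  0.47774417,  0.022342  ,  1.55646708, -0.0114686 ,
        1.10932418, -0.08306504]), 'qvel': array([ 0.00043401,  0.00012759, -0.00048591,  0.0020819 ,  0.00087886,
       -0.00069692, -0.00038309]), 'tau': array([-3.98763382e-05, -5.96450937e+01,  1.60707179e+00, -2.81196374e+01,
        1.22513555e-02,  9.20812832e-03,  1.02822770e-05]), 'tcp_pos': array([0.27735441, 0.61472178, 0.23035669]), 'orientation': array([-6.60582376e-01, -3.07112975e+00,  2.82886205e-03]), 'contact_force': array([-0.29052751, -0.02329965, -0.02585759]), 'moment': array([-0.03198197, -0.03090064, -0.01192724]), 'grip_width': 0.08588895559932119}
scene 379.7202242236613 257.4607734278388 192.74670278467474 [[-0.701, 0.494, -0.514, 1.123], [0.713, 0.494, -0.497, 0.628], [0.008, -0.715, -0.699, 0.95], [0.0, 0.0, 0.0, 1.0]]
top 439.0855444220773 254.23624035695386 193.83826169304422 [[-0.067, -0.975, 0.212, 0.232], [-0.998, 0.066, -0.012, 0.038], [-0.002, -0.212, -0.977, 1.329], [0.0, 0.0, 0.0, 1.0]]
0.0187
```

View pics/scene0.png

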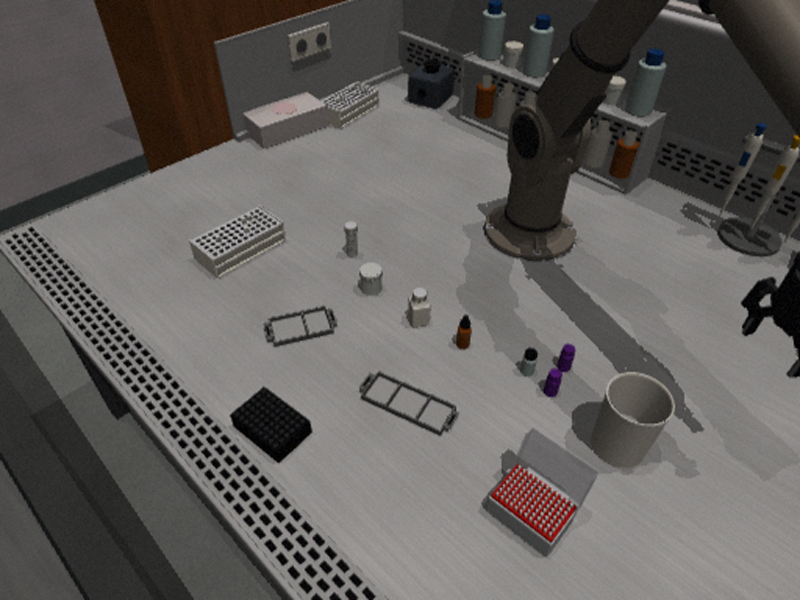

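View pics/top0.png

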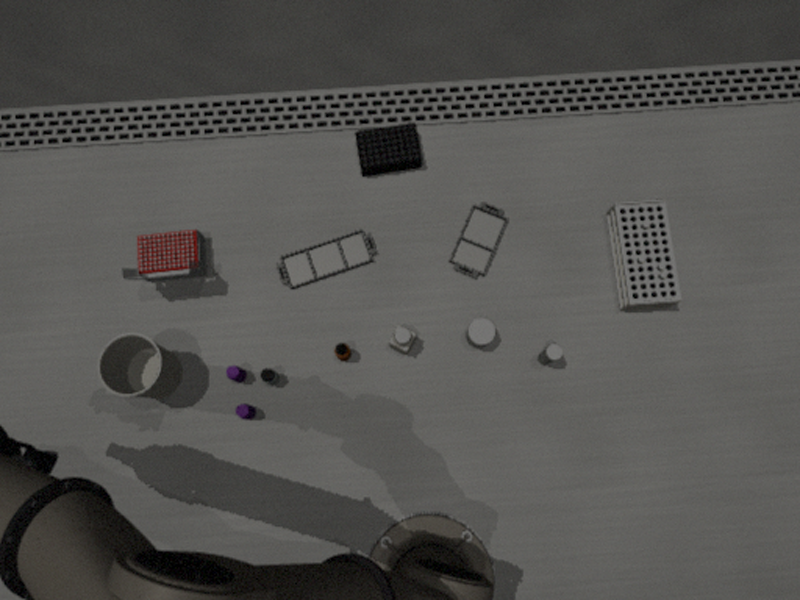

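```bash
cat > h.py <<'E'
from bench import status, eyes, workorder, spotter, r
import cv2, numpy as np
def cloud(f):
    z=f["range_z"]; v,u=np.mgrid[0:384,0:512]
    p=np.stack([(u-f["cx"])/f["fx"]*z,(v-f["cy"])/f["fy"]*z,z],-1)
    return p@f["T"][:3,:3].T+f["T"][:3,3]
E
python3 - <<'E'
from h import *
for n in ("top","scene"):
    f=eyes.grab_frame(n); P=cloud(f); np.save(n+"P.npy",P)
    cv2.imwrite(n+"raw.png",f["frame"])
    for t in "tube_mid dropper_mid square_bottle_mid jar_mid vial_mid long_tray short_tray tube_rack tip_box waste_beaker".split():
        for d in spotter.masks_of(n,t):
            m=d["mask"]&(f["range_z"]>0); q=P[m]
            if len(q)==0: continue
            top=q[q[:,2]>np.percentile(q[:,2],95)-.008]
            print(n,t,round(d["confidence"],2),(np.array(d["position"])*[512,384]).round(),m.sum(),"med",np.median(q,0).round(3),"min",np.percentile(q,2,0).round(3),"max",np.percentile(q,98,0).round(3),"topc",((top.min(0)+top.max(0))/2).round(3))
E
```

```text
top tube_mid 0.57 [309. 214.] 284 med [ 0.442 -0.129  0.058] min [ 0.42  -0.154  0.007] max [ 0.469 -0.108  0.063] topc [ 0.445 -0.131  0.06 ]
top tube_mid 0.33 [206. 163.] 1382 med [0.621 0.156 0.003] min [ 0.574  0.067 -0.003] max [0.671 0.247 0.016] topc [0.621 0.157 0.013]
top square_bottle_mid 0.75 [409. 160.] 2671 med [ 0.572 -0.456  0.056] min [ 0.476 -0.512  0.   ] max [ 0.676 -0.415  0.066] topc [ 0.578 -0.465  0.065]
top square_bottle_mid 0.7 [255. 218.] 216 med [0.436 0.018 0.061] min [ 0.417 -0.002  0.004] max [0.465 0.04  0.091] topc [0.442 0.017 0.087]
top jar_mid 0.71 [309. 210.] 282 med [ 0.442 -0.13   0.058] min [ 0.42  -0.155  0.005] max [ 0.468 -0.108  0.063] topc [ 0.445 -0.131  0.06 ]
top vial_mid 0.39 [173. 240.] 88 med [0.387 0.269 0.057] min [0.376 0.259 0.01 ] max [0.399 0.283 0.063] topc [0.388 0.272 0.059]
top vial_mid 0.39 [148. 238.] 84 med [0.398 0.33  0.055] min [0.388 0.323 0.007] max [0.409 0.344 0.064] topc [0.399 0.335 0.061]
top long_tray 0.61 [207. 162.] 1359 med [0.621 0.159 0.004] min [ 0.574  0.067 -0.003] max [0.668 0.248 0.016] topc [0.621 0.
[... 1810 characters left out ...]
13]
scene short_tray 0.78 [193. 210.] 834 med [ 0.641 -0.149  0.006] min [ 0.572 -0.202 -0.   ] max [ 0.709 -0.093  0.017] topc [ 0.638 -0.147  0.013]
scene tube_rack 0.72 [152. 154.] 1584 med [ 0.588 -0.439  0.057] min [ 0.479 -0.512  0.002] max [ 0.681 -0.413  0.067] topc [ 0.579 -0.465  0.065]
scene tip_box 0.86 [346. 314.] 3108 med [0.621 0.463 0.059] min [0.575 0.401 0.013] max [0.685 0.519 0.128] topc [0.585 0.459 0.124]
scene tip_box 0.36 [337. 233.] 146 med [0.399 0.279 0.04 ] min [0.383 0.264 0.002] max [0.404 0.288 0.062] topc [0.392 0.275 0.059]
scene waste_beaker 0.89 [404. 265.] 2301 med [0.431 0.498 0.095] min [0.363 0.447 0.005] max [0.467 0.546 0.146] topc [0.414 0.496 0.143]
```

```bash
python3 - <<'E'
from h import *
from scipy.optimize import least_squares
PT=np.load("topP.npy");PS=np.load("sceneP.npy")
Q=np.concatenate([PT.reshape(-1,3),PS.reshape(-1,3)]); src=np.r_[np.zeros(384*512),np.ones(384*512)]
def near(c,rad,z0,z1): return (np.hypot(Q[:,0]-c[0],Q[:,1]-c[1])<rad)&(Q[:,2]>z0)&(Q[:,2]<z1)
for n,c,h,Rad,z0,z1 in [("tube",(.394,-.253),.092,.015,.075,.089),("dropper",(.43,.137),.088,.0145,.01,.05),("jar",(.445,-.131),.06,.026,.048,.057),("vial",(.391,.275),.06,.012,.047,.058),("decoyA",(.4,.337),.06,.012,.047,.058),("decoyB",(.33,.322),.06,.012,.047,.058),("square",(.443,.018),.088,.015,.073,.086)]:
    for s in (0,1):
        m=near(c,.035,h-.006,h+.006)&(src==s); t=Q[m]
        m2=near(c,.04,z0,z1)&(src==s); b=Q[m2]
        e=least_squares(lambda p:np.hypot(b[:,0]-p[0],b[:,1]-p[1])-Rad,c,loss="soft_l1",f_scale=.002).x if len(b)>5 else None
        print(n,s,len(t),"topmean",t.mean(0).round(4) if len(t) else 0,"mid",((t.min(0)+t.max(0))/2).round(4) if len(t) else 0,"fit",len(b),e)
m=near((.443,.018),.04,.012,.058)&(src==1); b=Q[m][:,:2]
# square sides
def res(p):
    c,s=np.cos(p[2]),np.sin(p[2]); d=(b-p[:2])@np.array([[c,-s],[s,c]])
    return np.abs(d).max(1)-.02
best=min((least_squares(res,[.443,.018,a],loss="soft_l1",f_scale=.002) for a in np.linspace(0,1.5,9)),key=lambda x:x.cost); print("square",best.x,np.degrees(best.x[2]),best.cost,len(b))
for n,c,R in [("long",(.621,.157),.115),("short",(.64,-.15),.1)]:
    for s in (0,1):
        m=near(c,R,.0085,.02)&(src==s); b=Q[m][:,:2]
        rc=cv2.minAreaRect((b*1000).astype(np.float32)); print(n,s,len(b),rc)
        (cx,cy),(w,h),a=rc
        ang=np.radians(a if w>h else a+90); ax=np.array([np.cos(ang),np.sin(ang)]); d=(b*1000-[cx,cy])@ax; e=(b*1000-[cx,cy])@[-ax[1],ax[0]]
        k=abs(e)<20
        print("axis",ax, np.histogram(d[k],bins=np.arange(-105,106,5))[0].tolist())
E
python3 - <<'E'
import cv2
a=cv2.imread("sceneraw.png")
cv2.imwrite("pics/crop1.png",cv2.resize(a[190:270,300:400],(800,600*800//750),interpolation=cv2.INTER_CUBIC)[:600])
E
```

```text
tube 0 86 topmean [ 0.3925 -0.2555  0.0908] mid [ 0.3925 -0.2544  0.091 ] fit 35 [ 0.39271915 -0.25661326]
tube 1 41 topmean [ 0.3955 -0.2516  0.0917] mid [ 0.3941 -0.2539  0.0924] fit 27 [ 0.39260557 -0.25572388]
dropper 0 10 topmean [0.4272 0.1324 0.0864] mid [0.4272 0.133  0.0863] fit 21 [0.42764581 0.13283265]
dropper 1 9 topmean [0.4291 0.1343 0.085 ] mid [0.4291 0.1342 0.0849] fit 75 [0.42708149 0.13330668]
jar 0 228 topmean [ 0.4448 -0.1313  0.0588] mid [ 0.4448 -0.1313  0.0595] fit 84 [ 0.44457912 -0.13336572]
jar 1 127 topmean [ 0.4478 -0.1278  0.0602] mid [ 0.4464 -0.1303  0.0596] fit 34 [ 0.4447663  -0.13137099]
vial 0 52 topmean [0.3888 0.2728 0.0594] mid [0.3884 0.2724 0.0594] fit 23 [0.39455956 0.26783246]
vial 1 43 topmean [0.3917 0.2753 0.0596] mid [0.3911 0.2747 0.0595] fit 27 [0.3893159  0.27371375]
decoyA 0 54 topmean [0.3989 0.3363 0.0589] mid [0.3988 0.3365 0.0593] fit 26 [0.40362889 0.33413279]
decoyA 1 50 topmean [0.4021 0.3393 0.0594] mid [0.4014 0.3382 0.0592] fit 24 [0.39912191 0.33808308]
decoyB 0 57 topmean [0.3268 0.3196 0.059 ] mid [0.3271 0.3197 0.0591]
[... 836 characters left out ...]
 0.96386331] [0, 10, 16, 14, 11, 0, 0, 1, 1, 1, 0, 0, 0, 0, 15, 2, 0, 1, 1, 0, 0, 0, 1, 0, 0, 0, 0, 14, 1, 2, 1, 0, 0, 0, 0, 0, 0, 4, 19, 18, 20, 0]
short 0 262 ((637.6531372070312, -152.43695068359375), (88.6695556640625, 154.3986358642578), 58.99234390258789)
axis [-0.85709847  0.51515261] [0, 0, 0, 0, 0, 4, 15, 17, 16, 0, 0, 0, 0, 1, 0, 1, 1, 1, 1, 0, 0, 0, 7, 10, 0, 2, 0, 0, 0, 0, 0, 1, 0, 17, 17, 21, 5, 0, 0, 0, 0, 0]
short 1 264 ((640.12109375, -147.6985321044922), (80.35289001464844, 152.87783813476562), 61.961387634277344)
axis [-0.88263101  0.47006649] [0, 0, 0, 0, 0, 5, 12, 13, 10, 1, 0, 0, 0, 0, 1, 0, 0, 0, 0, 0, 0, 0, 5, 4, 0, 1, 0, 0, 0, 0, 1, 0, 0, 10, 15, 12, 2, 0, 0, 0, 0, 0]
```

View pics/crop1.png

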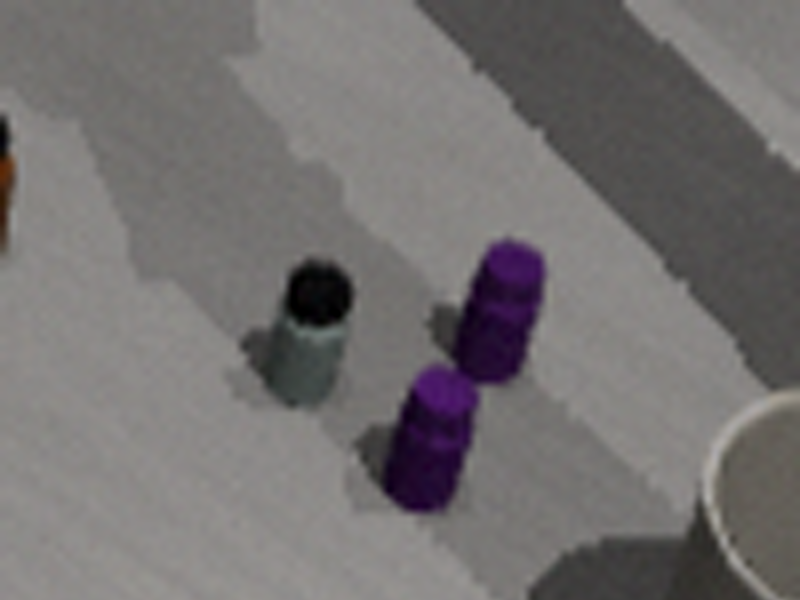

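```bash
cat >> h.py <<'E'
from scipy.spatial.transform import Rotation as Ro
def go(x,y,jaw,z):
    o=status.get_obs(); p=o["tcp_pos"]; R=Ro.from_rotvec(o["orientation"]).as_matrix()
    j=np.degrees(np.arctan2(R[1,1],R[0,1])); d=(jaw-j+90)%180-90
    print("now",p.round(4),"jaw",round(j,1),"tilt z",R[:,2].round(3),"w",o["grip_width"],"F",o["contact_force"].round(1),"t",o["clock"],"j7",o["joints"][6].round(2))
    print("delta mm",((np.array([x,y,z])-p)*1000).round(1),"rot deg",round(d,1),"| units total",((np.array([x,y,z])-p)/.02).round(2),"rz",round(d/8,2))
E
python3 - <<'E'
from h import *
from scipy.optimize import least_squares
PT=np.load("topP.npy");PS=np.load("sceneP.npy")
def seg(p,x0,y0,x1,y1):
    dx=np.maximum(np.maximum(x0-p[:,0],p[:,0]-x1),0); dy=np.maximum(np.maximum(y0-p[:,1],p[:,1]-y1),0); return np.hypot(dx,dy)
def model(W,L,parts):
    B=[(-W/2,-L/2,-W/2+3,L/2),(W/2-3,-L/2,W/2,L/2),(-W/2,-L/2,W/2,-L/2+3),(-W/2,L/2-3,W/2,L/2)]+[(-W/2,y-1.5,W/2,y+1.5) for y in parts]
    return B
for n,c,R,B,a0 in [("long",(621,157),115,model(68,174,(-32.5,32.5)),15.6),("short",(640,-150),100,model(76,129,(-10,)),-119)]:
  for s,P in (("top",PT),("scene",PS)):
    q=P.reshape(-1,3)*1000; m=(np.hypot(q[:,0]-c[0],q[:,1]-c[1])<R)&(q[:,2]>9.5)&(q[:,2]<18); b=q[m][:,:2]
    def res(p):
        k,t=np.cos(p[2]),np.sin(p[2]); d=(b-p[:2])@np.array([[k,-t],[t,k]])
        return np.min([seg(d,*x) for x in B],0)
    for off in (0,180):
        e=least_squares(res,[*c,np.radians(a0+off)],loss="soft_l1",f_scale=2)
        print(n,s,len(b),off,e.x[:2].round(1),np.degrees(e.x[2]).round(1),round(e.cost,1))
go(.390,.2735,20,.12)
E
```

```text
long top 284 0 [619.5 156.9] 15.2 921.7
long top 284 180 [619.5 156.9] 195.2 921.7
long scene 356 0 [621.  159.6] 15.8 954.3
long scene 356 180 [621.  159.6] 195.8 954.3
short top 230 0 [ 638.7 -149.1] -116.1 1010.5
short top 230 180 [ 637.6 -149. ] 64.3 1572.1
short scene 232 0 [ 640.2 -147.6] -117.7 679.5
short scene 232 180 [ 639.6 -147.2] 62.3 1039.4
now [0.2776 0.6153 0.2313] jaw 65.7 tilt z [ 0.  0. -1.] w 0.08538951144085336 F [-0.2 -0.5 -0.2] t 1.2 j7 -0.08
delta mm [ 112.4 -341.8 -111.3] rot deg -45.7 | units total [  5.62 -17.09  -5.57] rz -5.71
```

Emit:
drive_tool([
  {"tx": 0.3,"ty": -1,"rz": -0.57,"grip": -0.2},
  {"tx": 0.3,"ty": -1,"rz": -0.57,"grip": -0.2},
  {"tx": 0.3,"ty": -1,"rz": -0.57,"grip": -0.2},
  {"tx": 0.3,"ty": -1,"rz": -0.57,"grip": -0.2},
  {"tx": 0.3,"ty": -1,"rz": -0.57,"grip": -0.2},
  {"tx": 0.3,"ty": -1,"rz": -0.57,"grip": -0.2},
  {"tx": 0.3,"ty": -1,"rz": -0.57,"grip": -0.2},
  {"tx": 0.3,"ty": -1,"rz": -0.57,"grip": -0.2},
  {"tx": 0.3,"ty": -1,"rz": -0.57,"grip": -0.2},
  {"tx": 0.3,"ty": -1,"rz": -0.57,"grip": -0.2},
])

```text
validation failed for argument at $.co...
```

Emit:
drive_tool([
  {"tx": 0.37,"ty": -1,"tz": -0.7},
  {"tx": 0.37,"ty": -1,"tz": -0.7},
  {"tx": 0.37,"ty": -1,"tz": -0.7},
  {"tx": 0.37,"ty": -1,"tz": -0.7},
  {"tx": 0.37,"ty": -1,"tz": -0.7},
  {"tx": 0.37,"ty": -1,"tz": -0.7},
  {"tx": 0.37,"ty": -1,"tz": -0.7},
  {"ty": -0.1,"tz": -0.7},
  {},
  {},
])

```text
validation failed for argument at $.co...
```

```bash
python3 -c "
from h import *
go(.390,.2735,20,.012)"
```

```text
now [0.2776 0.6153 0.2313] jaw 65.7 tilt z [ 0.  0. -1.] w 0.08538951144085336 F [-0.2 -0.5 -0.2] t 1.2 j7 -0.08
delta mm [ 112.4 -341.8 -219.3] rot deg -45.7 | units total [  5.62 -17.09 -10.97] rz -5.71
```

Emit:
drive_tool([
  {"tx": 0.3,"ty": -1,"tz": 0,"rx": 0,"ry": 0,"rz": -0.57,"grip": -0.2},
  {"tx": 0.3,"ty": -1,"tz": 0,"rx": 0,"ry": 0,"rz": -0.57,"grip": -0.2},
  {"tx": 0.3,"ty": -1,"tz": 0,"rx": 0,"ry": 0,"rz": -0.57,"grip": -0.2},
  {"tx": 0.3,"ty": -1,"tz": 0,"rx": 0,"ry": 0,"rz": -0.57,"grip": -0.2},
  {"tx": 0.3,"ty": -1,"tz": 0,"rx": 0,"ry": 0,"rz": -0.57,"grip": -0.2},
  {"tx": 0.3,"ty": -1,"tz": 0,"rx": 0,"ry": 0,"rz": -0.57,"grip": -0.2},
  {"tx": 0.3,"ty": -1,"tz": 0,"rx": 0,"ry": 0,"rz": -0.57,"grip": -0.2},
  {"tx": 0.3,"ty": -1,"tz": 0,"rx": 0,"ry": 0,"rz": -0.57,"grip": -0.2},
  {"tx": 0.3,"ty": -1,"tz": 0,"rx": 0,"ry": 0,"rz": -0.57,"grip": -0.2},
  {"tx": 0.3,"ty": -1,"tz": 0,"rx": 0,"ry": 0,"rz": -0.57,"grip": -0.2},
])

```text
clock: 2.45
tcp_pos: [0.3378, 0.4147, 0.2315]
orientation: [-1.803, -2.573, -0.001]
contact_force: [-0.1, 0.5, 0.4]
grip_width: 0.0515
```

Emit:
drive_tool([
  {"tx": 0.37,"ty": -1,"tz": -0.7,"rx": 0,"ry": 0,"rz": 0,"grip": -0.2},
  {"tx": 0.37,"ty": -1,"tz": -0.7,"rx": 0,"ry": 0,"rz": 0,"grip": -0.2},
  {"tx": 0.37,"ty": -1,"tz": -0.7,"rx": 0,"ry": 0,"rz": 0,"grip": -0.2},
  {"tx": 0.37,"ty": -1,"tz": -0.7,"rx": 0,"ry": 0,"rz": 0,"grip": -0.2},
  {"tx": 0.37,"ty": -1,"tz": -0.7,"rx": 0,"ry": 0,"rz": 0,"grip": -0.2},
  {"tx": 0.37,"ty": -1,"tz": -0.7,"rx": 0,"ry": 0,"rz": 0,"grip": -0.2},
  {"tx": 0.37,"ty": -1,"tz": -0.7,"rx": 0,"ry": 0,"rz": 0,"grip": -0.2},
  {"tx": 0,"ty": 0,"tz": -0.7,"rx": 0,"ry": 0,"rz": 0,"grip": -0.2},
  {"tx": 0,"ty": 0,"tz": 0,"rx": 0,"ry": 0,"rz": 0,"grip": -0.2},
])

```text
clock: 3.58
tcp_pos: [0.3887, 0.2757, 0.1186]
orientation: [-1.798, -2.575, 0.002]
contact_force: [0.6, 0.2, 0.4]
grip_width: 0.0512
```

```bash
python3 -c "
from h import *
go(.390,.2735,20,.012)
for n in ('scene','top'):
    f=eyes.grab_frame(n); cv2.imwrite('pics/'+n+'1.png',f['frame'][150:300,250:450] if n=='scene' else f['frame'][150:300,100:300])
import os
a=cv2.imread('pics/scene1.png');b=cv2.imread('pics/top1.png')
cv2.imwrite('pics/both1.png',np.hstack([cv2.resize(a,(400,300)),cv2.resize(b,(400,300))]))"
```

```text
now [0.3887 0.2757 0.1186] jaw 20.1 tilt z [-0.001 -0.001 -1.   ] w 0.05124793551621624 F [0.6 0.2 0.4] t 3.575 j7 -0.28
delta mm [   1.3   -2.2 -106.6] rot deg -0.1 | units total [ 0.07 -0.11 -5.33] rz -0.02
```

View pics/both1.png

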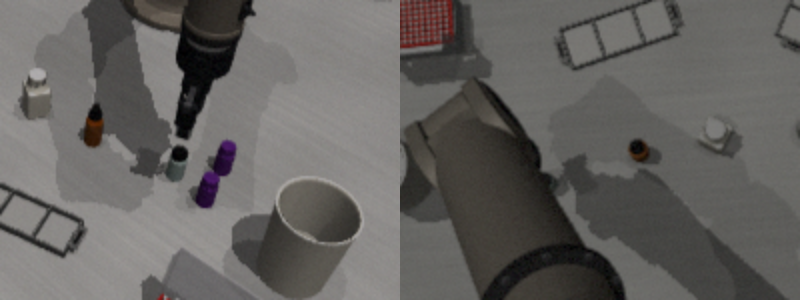

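Emit:
drive_tool([
  {"tx": 0.07,"ty": -0.11,"tz": -1,"rx": 0,"ry": 0,"rz": 0,"grip": -0.2},
  {"tx": 0,"ty": 0,"tz": -1,"rx": 0,"ry": 0,"rz": 0,"grip": -0.2},
  {"tx": 0,"ty": 0,"tz": -1,"rx": 0,"ry": 0,"rz": 0,"grip": -0.2},
  {"tx": 0,"ty": 0,"tz": -1,"rx": 0,"ry": 0,"rz": 0,"grip": -0.2},
  {"tx": 0,"ty": 0,"tz": -0.9,"rx": 0,"ry": 0,"rz": 0,"grip": -0.2},
  {"tx": 0,"ty": 0,"tz": -0.4,"rx": 0,"ry": 0,"rz": 0,"grip": -0.2},
  {"tx": 0,"ty": 0,"tz": 0,"rx": 0,"ry": 0,"rz": 0,"grip": 1},
  {"tx": 0,"ty": 0,"tz": 0,"rx": 0,"ry": 0,"rz": 0,"grip": 1},
  {"tx": 0,"ty": 0,"tz": 0,"rx": 0,"ry": 0,"rz": 0,"grip": 1},
  {"tx": 0,"ty": 0,"tz": 0,"rx": 0,"ry": 0,"rz": 0,"grip": 1},
], grip_force=30)

```text
clock: 4.92
tcp_pos: [0.391, 0.2734, 0.0138]
orientation: [1.799, 2.575, 0.001]
contact_force: [-0.1, 0.1, 2.7]
grip_width: 0.0271
```

Emit:
drive_tool([
  {"tx": 0,"ty": 0,"tz": 0.6,"rx": 0,"ry": 0,"rz": 0,"grip": 1},
  {"tx": 0,"ty": 0,"tz": 1,"rx": 0,"ry": 0,"rz": 0,"grip": 1},
  {"tx": 0,"ty": 0,"tz": 1,"rx": 0,"ry": 0,"rz": 0,"grip": 1},
  {"tx": 0,"ty": 0,"tz": 1,"rx": 0,"ry": 0,"rz": 0,"grip": 1},
  {"tx": 0.5,"ty": -1,"tz": 1,"rx": 0,"ry": 0,"rz": 0.3,"grip": 1},
  {"tx": 0.5,"ty": -1,"tz": 1,"rx": 0,"ry": 0,"rz": 0.3,"grip": 1},
  {"tx": 0.5,"ty": -1,"tz": 0,"rx": 0,"ry": 0,"rz": 0.3,"grip": 1},
  {"tx": 0.5,"ty": -1,"tz": 0,"rx": 0,"ry": 0,"rz": 0.3,"grip": 1},
  {"tx": 0.5,"ty": -1,"tz": 0,"rx": 0,"ry": 0,"rz": 0.3,"grip": 1},
  {"tx": 0.5,"ty": -1,"tz": 0,"rx": 0,"ry": 0,"rz": 0.3,"grip": 1},
])

```text
clock: 6.18
tcp_pos: [0.451, 0.1523, 0.1261]
orientation: [1.461, 2.781, 0.001]
contact_force: [0.4, 0.1, 0.3]
grip_width: 0.0267
```

Emit:
drive_tool([
  {"tx": 0.5,"ty": -1,"tz": 0,"rx": 0,"ry": 0,"rz": 0.3,"grip": 1},
  {"tx": 0.5,"ty": -1,"tz": 0,"rx": 0,"ry": 0,"rz": 0.3,"grip": 1},
  {"tx": 0.5,"ty": -1,"tz": 0,"rx": 0,"ry": 0,"rz": 0.3,"grip": 1},
  {"tx": 0.5,"ty": -1,"tz": 0,"rx": 0,"ry": 0,"rz": 0.3,"grip": 1},
  {"tx": 0.5,"ty": -1,"tz": 0,"rx": 0,"ry": 0,"rz": 0.3,"grip": 1},
  {"tx": 0.5,"ty": -1,"tz": 0,"rx": 0,"ry": 0,"rz": 0.3,"grip": 1},
  {"tx": 0.5,"ty": -1,"tz": 0,"rx": 0,"ry": 0,"rz": 0.3,"grip": 1},
  {"tx": 0.5,"ty": -1,"tz": 0,"rx": 0,"ry": 0,"rz": 0.3,"grip": 1},
  {"tx": 0.5,"ty": -1,"tz": 0,"rx": 0,"ry": 0,"rz": 0.3,"grip": 1},
  {"tx": 0.5,"ty": -1,"tz": 0,"rx": 0,"ry": 0,"rz": 0.3,"grip": 1},
])

```text
clock: 7.42
tcp_pos: [0.5509, -0.0477, 0.1261]
orientation: [0.85, 3.024, 0.0]
contact_force: [0.6, 0.6, 0.2]
grip_width: 0.0272
```

```bash
python3 -c "
from h import *
go(.607,-.1317,63,.018)"
```

```text
now [ 0.5509 -0.0477  0.1261] jaw 58.6 tilt z [ 0. -0. -1.] w 0.027210767634821158 F [0.6 0.6 0.2] t 7.425 j7 1.11
delta mm [  56.1  -84.  -108.1] rot deg 4.4 | units total [ 2.8  -4.2  -5.41] rz 0.55
```

Emit:
drive_tool([
  {"tx": 0.6,"ty": -0.84,"tz": 0,"rx": 0,"ry": 0,"rz": 0.15,"grip": 1},
  {"tx": 0.6,"ty": -0.84,"tz": 0,"rx": 0,"ry": 0,"rz": 0.2,"grip": 1},
  {"tx": 0.6,"ty": -0.84,"tz": 0,"rx": 0,"ry": 0,"rz": 0.2,"grip": 1},
  {"tx": 0.5,"ty": -0.84,"tz": -0.4,"rx": 0,"ry": 0,"rz": 0,"grip": 1},
  {"tx": 0.5,"ty": -0.84,"tz": -1,"rx": 0,"ry": 0,"rz": 0,"grip": 1},
  {"tx": 0,"ty": 0,"tz": -1,"rx": 0,"ry": 0,"rz": 0,"grip": 1},
  {"tx": 0,"ty": 0,"tz": -1,"rx": 0,"ry": 0,"rz": 0,"grip": 1},
  {"tx": 0,"ty": 0,"tz": -1,"rx": 0,"ry": 0,"rz": 0,"grip": 1},
  {"tx": 0,"ty": 0,"tz": 0,"rx": 0,"ry": 0,"rz": 0,"grip": 1},
])

```text
clock: 8.55
tcp_pos: [0.6051, -0.1298, 0.0352]
orientation: [-0.733, -3.051, 0.0]
contact_force: [-0.6, -0.7, -0.5]
grip_width: 0.0272
```

```bash
python3 -c "
from h import *
go(.607,-.1317,63,.018)
f=eyes.grab_frame('scene'); cv2.imwrite('pics/s2.png',cv2.resize(f['frame'][150:300,130:330],(800,600)))"
```

```text
now [ 0.6051 -0.1298  0.0352] jaw 63.0 tilt z [-0.004  0.001 -1.   ] w 0.02717949070272847 F [-0.6 -0.7 -0.5] t 8.55 j7 1.36
delta mm [  1.9  -1.9 -17.2] rot deg 0.0 | units total [ 0.09 -0.09 -0.86] rz 0.0
```

View pics/s2.png

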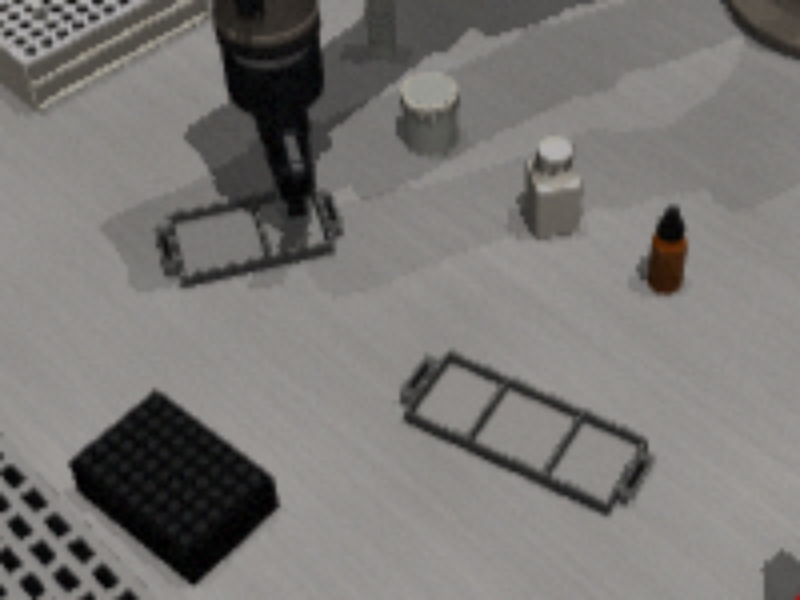

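Emit:
drive_tool([
  {"tx": 0.08,"ty": -0.08,"tz": -0.5,"rx": 0,"ry": 0,"rz": 0,"grip": 1},
  {"tx": 0,"ty": 0,"tz": -0.36,"rx": 0,"ry": 0,"rz": 0,"grip": 1},
  {"tx": 0,"ty": 0,"tz": 0,"rx": 0,"ry": 0,"rz": 0,"grip": 1},
])

```text
clock: 8.98
tcp_pos: [0.608, -0.1324, 0.0196]
orientation: [-0.736, -3.053, 0.0]
contact_force: [0.1, 0.1, -0.1]
grip_width: 0.0271
```

Emit:
drive_tool([
  {"tx": 0,"ty": 0,"tz": -0.1,"rx": 0,"ry": 0,"rz": 0,"grip": 1},
  {"tx": 0,"ty": 0,"tz": 0,"rx": 0,"ry": 0,"rz": 0,"grip": 1},
  {"tx": 0,"ty": 0,"tz": 0,"rx": 0,"ry": 0,"rz": 0,"grip": -0.2},
  {"tx": 0,"ty": 0,"tz": 0,"rx": 0,"ry": 0,"rz": 0,"grip": -0.2},
  {"tx": 0,"ty": 0,"tz": 0,"rx": 0,"ry": 0,"rz": 0,"grip": -0.2},
  {"tx": 0,"ty": 0,"tz": 1,"rx": 0,"ry": 0,"rz": 0,"grip": -0.2},
  {"tx": 0,"ty": 0,"tz": 1,"rx": 0,"ry": 0,"rz": 0,"grip": -0.2},
  {"tx": 0,"ty": 0,"tz": 1,"rx": 0,"ry": 0,"rz": 0,"grip": -0.2},
  {"tx": 0,"ty": 0,"tz": 1,"rx": 0,"ry": 0,"rz": 0,"grip": -0.2},
  {"tx": 0,"ty": 0,"tz": 1,"rx": 0,"ry": 0,"rz": 0,"grip": -0.2},
])

```text
clock: 10.22
tcp_pos: [0.6085, -0.1325, 0.1199]
orientation: [0.735, 3.054, 0.0]
contact_force: [-1.0, 0.5, -0.1]
grip_width: 0.0514
```

```bash
python3 -c "
from h import *
go(.4450,-.1315,63,.12)
f=eyes.grab_frame('scene'); cv2.imwrite('pics/s3.png',cv2.resize(f['frame'][130:260,130:303],(800,600)))
P=cloud(f).reshape(-1,3); m=(np.hypot(P[:,0]-.607,P[:,1]+.132)<.03)&(P[:,2]>.045)&(P[:,2]<.075); t=P[m]; print(len(t),t.min(0),t.max(0))"
```

```text
now [ 0.6085 -0.1325  0.1199] jaw 62.9 tilt z [ 0.001 -0.    -1.   ] w 0.05142084293481206 F [-1.   0.5 -0.1] t 10.225 j7 1.33
delta mm [-1.635e+02  1.000e+00  1.000e-01] rot deg 0.1 | units total [-8.17  0.05  0.01] rz 0.01
63 [ 0.59433655 -0.14269006  0.0454731 ] [ 0.62173861 -0.11727674  0.06840321]
```

View pics/s3.png

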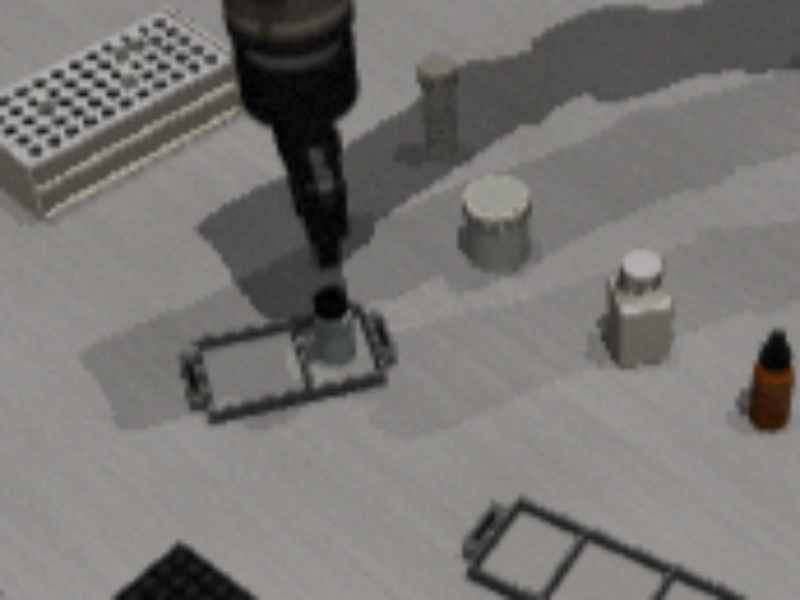

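Emit:
drive_tool([
  {"tx": -0.9,"ty": 0,"tz": 0,"rx": 0,"ry": 0,"rz": 0,"grip": -1},
  {"tx": -0.9,"ty": 0,"tz": 0,"rx": 0,"ry": 0,"rz": 0,"grip": -1},
  {"tx": -0.9,"ty": 0,"tz": 0,"rx": 0,"ry": 0,"rz": 0,"grip": -1},
  {"tx": -0.9,"ty": 0,"tz": 0,"rx": 0,"ry": 0,"rz": 0,"grip": -1},
  {"tx": -0.9,"ty": 0,"tz": 0,"rx": 0,"ry": 0,"rz": 0,"grip": -1},
  {"tx": -0.9,"ty": 0,"tz": 0,"rx": 0,"ry": 0,"rz": 0,"grip": -1},
  {"tx": -0.9,"ty": 0,"tz": 0,"rx": 0,"ry": 0,"rz": 0,"grip": -1},
  {"tx": -0.9,"ty": 0,"tz": 0,"rx": 0,"ry": 0,"rz": 0,"grip": -1},
  {"tx": -0.9,"ty": 0.05,"tz": 0,"rx": 0,"ry": 0,"rz": 0,"grip": -1},
  {"tx": 0,"ty": 0,"tz": 0,"rx": 0,"ry": 0,"rz": 0,"grip": -1},
])

```text
clock: 11.52
tcp_pos: [0.4453, -0.1315, 0.1182]
orientation: [-0.736, -3.053, -0.0]
contact_force: [1.2, 0.5, -0.5]
grip_width: 0.0855
```

```bash
python3 -c "
from h import *
go(.4450,-.1315,63,.03)"
```

```text
now [ 0.4453 -0.1315  0.1182] jaw 62.9 tilt z [-0.001  0.    -1.   ] w 0.08552654865091135 F [ 1.2  0.5 -0.5] t 11.525 j7 1.35
delta mm [ -0.3  -0.  -88.2] rot deg 0.1 | units total [-0.01 -0.   -4.41] rz 0.01
```

Emit:
drive_tool([
  {"tx": 0,"ty": 0,"tz": -1,"rx": 0,"ry": 0,"rz": 0,"grip": -1},
  {"tx": 0,"ty": 0,"tz": -1,"rx": 0,"ry": 0,"rz": 0,"grip": -1},
  {"tx": 0,"ty": 0,"tz": -1,"rx": 0,"ry": 0,"rz": 0,"grip": -1},
  {"tx": 0,"ty": 0,"tz": -1,"rx": 0,"ry": 0,"rz": 0,"grip": -1},
  {"tx": 0,"ty": 0,"tz": -0.4,"rx": 0,"ry": 0,"rz": 0,"grip": -1},
  {"tx": 0,"ty": 0,"tz": 0,"rx": 0,"ry": 0,"rz": 0,"grip": -1},
  {"tx": 0,"ty": 0,"tz": 0,"rx": 0,"ry": 0,"rz": 0,"grip": 1},
  {"tx": 0,"ty": 0,"tz": 0,"rx": 0,"ry": 0,"rz": 0,"grip": 1},
  {"tx": 0,"ty": 0,"tz": 0,"rx": 0,"ry": 0,"rz": 0,"grip": 1},
  {"tx": 0,"ty": 0,"tz": 0,"rx": 0,"ry": 0,"rz": 0,"grip": 1},
])

```text
clock: 12.78
tcp_pos: [0.4471, -0.1316, 0.0309]
orientation: [0.735, 3.053, 0.001]
contact_force: [-0.6, -0.5, 5.7]
grip_width: 0.051
```

Emit:
drive_tool([
  {"tx": 0,"ty": 0,"tz": 0.6,"rx": 0,"ry": 0,"rz": 0,"grip": 1},
  {"tx": 0,"ty": 0,"tz": 1,"rx": 0,"ry": 0,"rz": 0,"grip": 1},
  {"tx": 0,"ty": 0,"tz": 1,"rx": 0,"ry": 0,"rz": 0,"grip": 1},
  {"tx": 0,"ty": 0,"tz": 1,"rx": 0,"ry": 0,"rz": 0,"grip": 1},
  {"tx": 0.9,"ty": -0.12,"tz": 1,"rx": 0,"ry": 0,"rz": 0,"grip": 1},
  {"tx": 0.9,"ty": -0.12,"tz": 0.5,"rx": 0,"ry": 0,"rz": 0,"grip": 1},
  {"tx": 0.9,"ty": -0.12,"tz": 0,"rx": 0,"ry": 0,"rz": 0,"grip": 1},
  {"tx": 0.9,"ty": -0.12,"tz": 0,"rx": 0,"ry": 0,"rz": 0,"grip": 1},
  {"tx": 0.9,"ty": -0.12,"tz": 0,"rx": 0,"ry": 0,"rz": 0,"grip": 1},
  {"tx": 0.9,"ty": -0.12,"tz": 0,"rx": 0,"ry": 0,"rz": 0,"grip": 1},
])

```text
clock: 14.02
tcp_pos: [0.5547, -0.1459, 0.1328]
orientation: [-0.736, -3.054, 0.0]
contact_force: [0.3, -0.1, -0.6]
grip_width: 0.0514
```

Emit:
drive_tool([
  {"tx": 0.9,"ty": -0.12,"tz": 0,"rx": 0,"ry": 0,"rz": 0,"grip": 1},
  {"tx": 0.9,"ty": -0.12,"tz": 0,"rx": 0,"ry": 0,"rz": 0,"grip": 1},
  {"tx": 0.9,"ty": -0.12,"tz": 0,"rx": 0,"ry": 0,"rz": 0,"grip": 1},
  {"tx": 0.9,"ty": -0.12,"tz": 0,"rx": 0,"ry": 0,"rz": 0,"grip": 1},
  {"tx": 0.9,"ty": -0.12,"tz": 0,"rx": 0,"ry": 0,"rz": 0,"grip": 1},
  {"tx": 0.8,"ty": -0.1,"tz": 0,"rx": 0,"ry": 0,"rz": 0,"grip": 1},
  {"tx": 0,"ty": 0,"tz": 0,"rx": 0,"ry": 0,"rz": 0,"grip": 1},
  {"tx": 0,"ty": 0,"tz": 0,"rx": 0,"ry": 0,"rz": 0,"grip": 1},
])

```text
clock: 15.02
tcp_pos: [0.6594, -0.1599, 0.1322]
orientation: [-0.736, -3.053, 0.0]
contact_force: [-0.7, -0.2, -1.2]
grip_width: 0.0511
```

```bash
python3 -c "
from h import *
go(.663,-.160,63,.036)
f=eyes.grab_frame('scene'); cv2.imwrite('pics/s4.png',cv2.resize(f['frame'][130:260,130:303],(800,600)))"
```

```text
now [ 0.6594 -0.1599  0.1322] jaw 62.9 tilt z [-0.001  0.    -1.   ] w 0.05106792677692008 F [-0.7 -0.2 -1.2] t 15.025 j7 1.37
delta mm [  3.6  -0.1 -96.2] rot deg 0.1 | units total [ 0.18 -0.   -4.81] rz 0.01
```

View pics/s4.png

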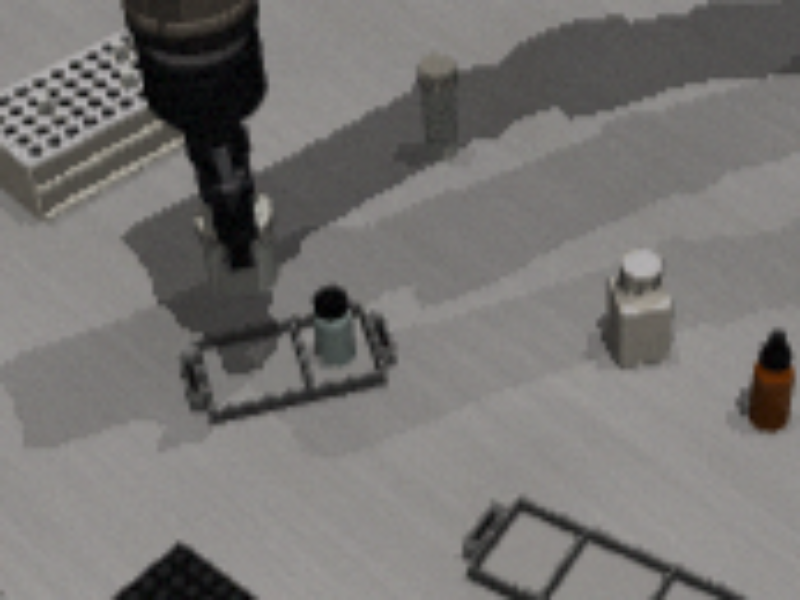

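Emit:
drive_tool([
  {"tx": 0.18,"ty": 0,"tz": -1,"rx": 0,"ry": 0,"rz": 0,"grip": 1},
  {"tx": 0,"ty": 0,"tz": -1,"rx": 0,"ry": 0,"rz": 0,"grip": 1},
  {"tx": 0,"ty": 0,"tz": -1,"rx": 0,"ry": 0,"rz": 0,"grip": 1},
  {"tx": 0,"ty": 0,"tz": -1,"rx": 0,"ry": 0,"rz": 0,"grip": 1},
  {"tx": 0,"ty": 0,"tz": -0.5,"rx": 0,"ry": 0,"rz": 0,"grip": 1},
  {"tx": 0,"ty": 0,"tz": -0.2,"rx": 0,"ry": 0,"rz": 0,"grip": 1},
  {"tx": 0,"ty": 0,"tz": 0,"rx": 0,"ry": 0,"rz": 0,"grip": 1},
  {"tx": 0,"ty": 0,"tz": 0,"rx": 0,"ry": 0,"rz": 0,"grip": 1},
])

```text
clock: 16.08
tcp_pos: [0.6645, -0.16, 0.0389]
orientation: [0.735, 3.053, 0.0]
contact_force: [-0.0, -0.2, -0.8]
grip_width: 0.0505
```

Emit:
drive_tool([
  {"tx": 0,"ty": 0,"tz": -0.17,"rx": 0,"ry": 0,"rz": 0,"grip": 1},
  {"tx": 0,"ty": 0,"tz": 0,"rx": 0,"ry": 0,"rz": 0,"grip": 1},
  {"tx": 0,"ty": 0,"tz": 0,"rx": 0,"ry": 0,"rz": 0,"grip": -1},
  {"tx": 0,"ty": 0,"tz": 0,"rx": 0,"ry": 0,"rz": 0,"grip": -1},
  {"tx": 0,"ty": 0,"tz": 0,"rx": 0,"ry": 0,"rz": 0,"grip": -1},
  {"tx": 0,"ty": 0,"tz": 1,"rx": 0,"ry": 0,"rz": 0,"grip": -1},
  {"tx": 0,"ty": 0,"tz": 1,"rx": 0,"ry": 0,"rz": 0,"grip": -1},
  {"tx": 0,"ty": 0,"tz": 1,"rx": 0,"ry": 0,"rz": 0,"grip": -1},
  {"tx": 0,"ty": 0,"tz": 1,"rx": 0,"ry": 0,"rz": 0,"grip": -1},
  {"tx": 0,"ty": 0,"tz": 1,"rx": 0,"ry": 0,"rz": 0,"grip": -1},
])

```text
clock: 17.32
tcp_pos: [0.6641, -0.1599, 0.1365]
orientation: [0.736, 3.054, 0.0]
contact_force: [0.1, -0.3, 0.6]
grip_width: 0.0851
```

```bash
python3 -c "
from h import *
go(.3930,-.2545,15.5,.16)
f=eyes.grab_frame('scene'); cv2.imwrite('pics/s5.png',cv2.resize(f['frame'][130:260,130:303],(800,600)))
P=cloud(f).reshape(-1,3); m=(np.hypot(P[:,0]-.663,P[:,1]+.16)<.035)&(P[:,2]>.055)&(P[:,2]<.075); t=P[m]; print(len(t),t.min(0),t.max(0))"
```

```text
now [ 0.6641 -0.1599  0.1365] jaw 62.9 tilt z [ 0.001 -0.    -1.   ] w 0.0851394773180884 F [ 0.1 -0.3  0.6] t 17.325 j7 1.37
delta mm [-271.1  -94.6   23.5] rot deg -47.4 | units total [-13.56  -4.73   1.18] rz -5.93
170 [ 0.63971725 -0.18381224  0.05505314] [ 0.68906531 -0.13161611  0.06881385]
```

View pics/s5.png

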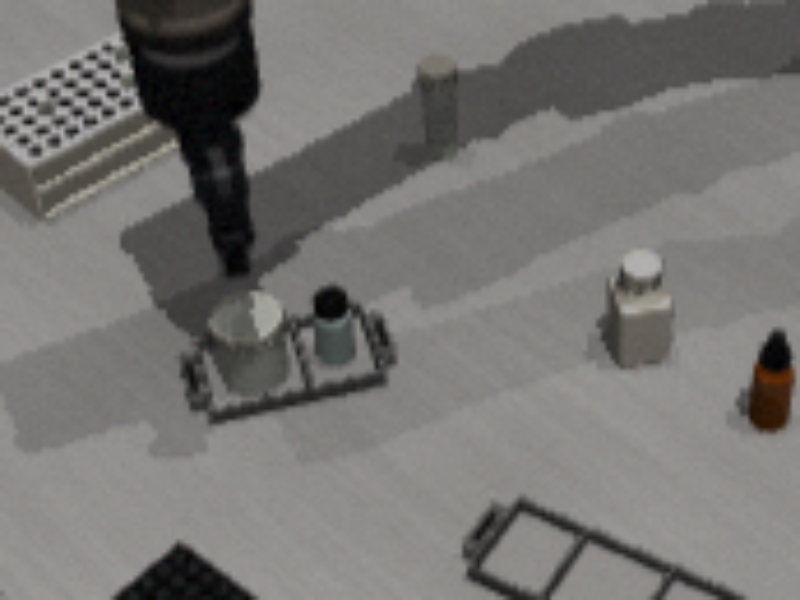

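Emit:
drive_tool([
  {"tx": -1,"ty": -0.3,"tz": 0.2,"rx": 0,"ry": 0,"rz": -0.42,"grip": -0.2},
  {"tx": -1,"ty": -0.3,"tz": 0.2,"rx": 0,"ry": 0,"rz": -0.42,"grip": -0.2},
  {"tx": -1,"ty": -0.3,"tz": 0.2,"rx": 0,"ry": 0,"rz": -0.42,"grip": -0.2},
  {"tx": -1,"ty": -0.3,"tz": 0.2,"rx": 0,"ry": 0,"rz": -0.42,"grip": -0.2},
  {"tx": -1,"ty": -0.3,"tz": 0.2,"rx": 0,"ry": 0,"rz": -0.42,"grip": -0.2},
  {"tx": -1,"ty": -0.3,"tz": 0,"rx": 0,"ry": 0,"rz": -0.42,"grip": -0.2},
  {"tx": -1,"ty": -0.3,"tz": 0,"rx": 0,"ry": 0,"rz": -0.42,"grip": -0.2},
  {"tx": -1,"ty": -0.3,"tz": 0,"rx": 0,"ry": 0,"rz": -0.42,"grip": -0.2},
  {"tx": -1,"ty": -0.4,"tz": 0,"rx": 0,"ry": 0,"rz": -0.42,"grip": -0.2},
  {"tx": -1,"ty": -0.4,"tz": 0,"rx": 0,"ry": 0,"rz": -0.42,"grip": -0.2},
])

```text
clock: 18.62
tcp_pos: [0.4629, -0.2244, 0.1548]
orientation: [1.591, 2.709, 0.0]
contact_force: [-0.1, 0.3, -0.4]
grip_width: 0.0514
```

Emit:
drive_tool([
  {"tx": -0.9,"ty": -0.4,"tz": 0,"rx": 0,"ry": 0,"rz": -0.42,"grip": -0.2},
  {"tx": -0.9,"ty": -0.4,"tz": 0,"rx": 0,"ry": 0,"rz": -0.42,"grip": -0.2},
  {"tx": -0.9,"ty": -0.4,"tz": 0,"rx": 0,"ry": 0,"rz": -0.42,"grip": -0.2},
  {"tx": -0.8,"ty": -0.3,"tz": 0,"rx": 0,"ry": 0,"rz": -0.42,"grip": -0.2},
  {"tx": 0,"ty": 0,"tz": 0,"rx": 0,"ry": 0,"rz": 0,"grip": -0.2},
  {"tx": 0,"ty": 0,"tz": 0,"rx": 0,"ry": 0,"rz": 0,"grip": -0.2},
])

```text
clock: 19.38
tcp_pos: [0.3947, -0.2537, 0.1548]
orientation: [1.892, 2.507, 0.001]
contact_force: [1.1, -0.0, -0.4]
grip_width: 0.0515
```

```bash
python3 -c "
from h import *
go(.3930,-.2545,15.5,.041)"
```

```text
now [ 0.3947 -0.2537  0.1548] jaw 15.9 tilt z [ 0.001 -0.    -1.   ] w 0.05154917737892523 F [ 1.1 -0.  -0.4] t 19.375 j7 0.89
delta mm [  -1.7   -0.8 -113.8] rot deg -0.4 | units total [-0.08 -0.04 -5.69] rz -0.05
```

Emit:
drive_tool([
  {"tx": -0.06,"ty": -0.04,"tz": -1,"rx": 0,"ry": 0,"rz": 0,"grip": -0.2},
  {"tx": 0,"ty": 0,"tz": -1,"rx": 0,"ry": 0,"rz": 0,"grip": -0.2},
  {"tx": 0,"ty": 0,"tz": -1,"rx": 0,"ry": 0,"rz": 0,"grip": -0.2},
  {"tx": 0,"ty": 0,"tz": -1,"rx": 0,"ry": 0,"rz": 0,"grip": -0.2},
  {"tx": 0,"ty": 0,"tz": -1,"rx": 0,"ry": 0,"rz": 0,"grip": -0.2},
  {"tx": 0,"ty": 0,"tz": -1,"rx": 0,"ry": 0,"rz": 0,"grip": -0.2},
  {"tx": 0,"ty": 0,"tz": 0,"rx": 0,"ry": 0,"rz": 0,"grip": 1},
  {"tx": 0,"ty": 0,"tz": 0,"rx": 0,"ry": 0,"rz": 0,"grip": 1},
  {"tx": 0,"ty": 0,"tz": 0,"rx": 0,"ry": 0,"rz": 0,"grip": 1},
  {"tx": 0,"ty": 0,"tz": 0,"rx": 0,"ry": 0,"rz": 0,"grip": 1},
])

```text
clock: 20.62
tcp_pos: [0.3932, -0.2548, 0.0352]
orientation: [1.893, 2.506, 0.001]
contact_force: [-0.0, -0.7, 0.6]
grip_width: 0.0253
```

Emit:
drive_tool([
  {"tx": 0,"ty": 0,"tz": 0.6,"rx": 0,"ry": 0,"rz": 0,"grip": 1},
  {"tx": 0,"ty": 0,"tz": 1,"rx": 0,"ry": 0,"rz": 0,"grip": 1},
  {"tx": 0,"ty": 0,"tz": 1,"rx": 0,"ry": 0,"rz": 0,"grip": 1},
  {"tx": 0,"ty": 0,"tz": 1,"rx": 0,"ry": 0,"rz": 0,"grip": 1},
  {"tx": 0,"ty": 0,"tz": 1,"rx": 0,"ry": 0,"rz": 0,"grip": 1},
  {"tx": 0.67,"ty": 0.99,"tz": 1,"rx": 0,"ry": 0,"rz": 0,"grip": 1},
  {"tx": 0.67,"ty": 0.99,"tz": 0.4,"rx": 0,"ry": 0,"rz": 0,"grip": 1},
  {"tx": 0.67,"ty": 0.99,"tz": 0,"rx": 0,"ry": 0,"rz": 0,"grip": 1},
  {"tx": 0.67,"ty": 0.99,"tz": 0,"rx": 0,"ry": 0,"rz": 0,"grip": 1},
  {"tx": 0.67,"ty": 0.99,"tz": 0,"rx": 0,"ry": 0,"rz": 0,"grip": 1},
])

```text
clock: 21.88
tcp_pos: [0.4601, -0.1552, 0.1557]
orientation: [1.893, 2.506, 0.001]
contact_force: [0.4, 0.6, 0.3]
grip_width: 0.0259
```

Emit:
drive_tool([
  {"tx": 0.67,"ty": 0.99,"tz": 0,"rx": 0,"ry": 0,"rz": 0,"grip": 1},
  {"tx": 0.67,"ty": 0.99,"tz": 0,"rx": 0,"ry": 0,"rz": 0,"grip": 1},
  {"tx": 0.67,"ty": 0.99,"tz": 0,"rx": 0,"ry": 0,"rz": 0,"grip": 1},
  {"tx": 0.67,"ty": 0.99,"tz": 0,"rx": 0,"ry": 0,"rz": 0,"grip": 1},
  {"tx": 0.67,"ty": 0.99,"tz": 0,"rx": 0,"ry": 0,"rz": 0,"grip": 1},
  {"tx": 0.67,"ty": 0.99,"tz": 0,"rx": 0,"ry": 0,"rz": 0,"grip": 1},
  {"tx": 0.67,"ty": 0.99,"tz": 0,"rx": 0,"ry": 0,"rz": 0,"grip": 1},
  {"tx": 0.67,"ty": 0.99,"tz": 0,"rx": 0,"ry": 0,"rz": 0,"grip": 1},
  {"tx": 0.67,"ty": 0.99,"tz": 0,"rx": 0,"ry": 0,"rz": 0,"grip": 1},
  {"tx": 0.67,"ty": 0.99,"tz": 0,"rx": 0,"ry": 0,"rz": 0,"grip": 1},
])

```text
clock: 23.12
tcp_pos: [0.5946, 0.0436, 0.1546]
orientation: [-1.893, -2.507, 0.0]
contact_force: [0.3, -0.9, -1.8]
grip_width: 0.0261
```

Emit:
drive_tool([
  {"tx": 0.67,"ty": 0.99,"tz": 0,"rx": 0,"ry": 0,"rz": 0,"grip": 1},
  {"tx": 0.67,"ty": 0.99,"tz": 0,"rx": 0,"ry": 0,"rz": 0,"grip": 1},
  {"tx": 0.67,"ty": 0.9,"tz": 0,"rx": 0,"ry": 0,"rz": 0,"grip": 1},
  {"tx": 0,"ty": 0,"tz": 0,"rx": 0,"ry": 0,"rz": 0,"grip": 1},
  {"tx": 0,"ty": 0,"tz": 0,"rx": 0,"ry": 0,"rz": 0,"grip": 1},
])

```text
clock: 23.75
tcp_pos: [0.6336, 0.0991, 0.1545]
orientation: [-1.894, -2.506, 0.002]
contact_force: [0.0, -0.1, -0.4]
grip_width: 0.0257
```

```bash
python3 -c "
from h import *
go(.636,.1013,15.5,.040)
f=eyes.grab_frame('scene'); cv2.imwrite('pics/s6.png',cv2.resize(f['frame'][150:300,180:380],(800,600)))"
```

```text
now [0.6336 0.0991 0.1545] jaw 15.8 tilt z [-0.001 -0.001 -1.   ] w 0.025680764745329026 F [ 0.  -0.1 -0.4] t 23.75 j7 0.21
delta mm [   2.4    2.2 -114.5] rot deg -0.3 | units total [ 0.12  0.11 -5.72] rz -0.04
```

View pics/s6.png

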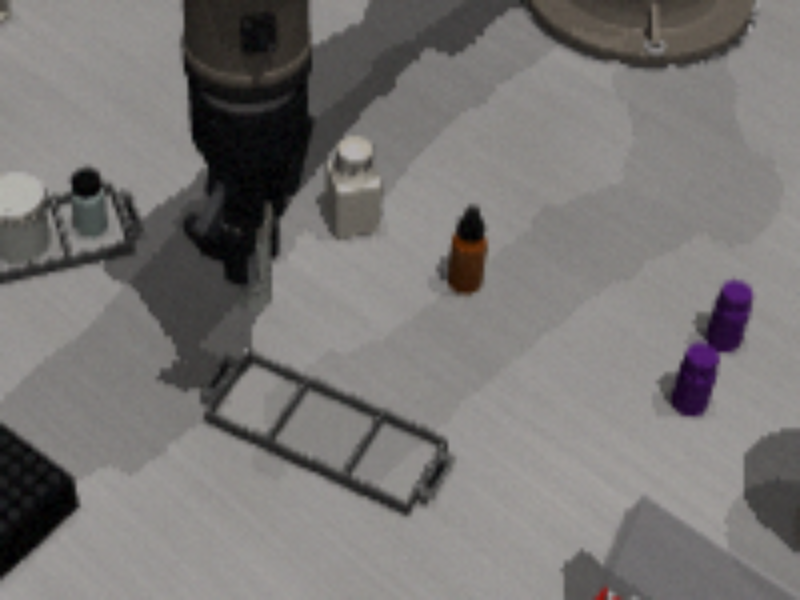

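Emit:
drive_tool([
  {"tx": 0.12,"ty": 0.11,"tz": -1,"rx": 0,"ry": 0,"rz": 0,"grip": 1},
  {"tx": 0,"ty": 0,"tz": -1,"rx": 0,"ry": 0,"rz": 0,"grip": 1},
  {"tx": 0,"ty": 0,"tz": -1,"rx": 0,"ry": 0,"rz": 0,"grip": 1},
  {"tx": 0,"ty": 0,"tz": -1,"rx": 0,"ry": 0,"rz": 0,"grip": 1},
  {"tx": 0,"ty": 0,"tz": -1,"rx": 0,"ry": 0,"rz": 0,"grip": 1},
  {"tx": 0,"ty": 0,"tz": -0.5,"rx": 0,"ry": 0,"rz": 0,"grip": 1},
  {"tx": 0,"ty": 0,"tz": -0.2,"rx": 0,"ry": 0,"rz": 0,"grip": 1},
  {"tx": 0,"ty": 0,"tz": 0,"rx": 0,"ry": 0,"rz": 0,"grip": 1},
  {"tx": 0,"ty": 0,"tz": 0,"rx": 0,"ry": 0,"rz": 0,"grip": 1},
])

```text
clock: 24.92
tcp_pos: [0.637, 0.1022, 0.0415]
orientation: [1.893, 2.506, 0.002]
contact_force: [-0.2, 0.3, -1.3]
grip_width: 0.0256
```

Emit:
drive_tool([
  {"tx": 0,"ty": 0,"tz": -0.1,"rx": 0,"ry": 0,"rz": 0,"grip": 1},
  {"tx": 0,"ty": 0,"tz": 0,"rx": 0,"ry": 0,"rz": 0,"grip": 1},
  {"tx": 0,"ty": 0,"tz": 0,"rx": 0,"ry": 0,"rz": 0,"grip": -0.2},
  {"tx": 0,"ty": 0,"tz": 0,"rx": 0,"ry": 0,"rz": 0,"grip": -0.2},
  {"tx": 0,"ty": 0,"tz": 0,"rx": 0,"ry": 0,"rz": 0,"grip": -0.2},
  {"tx": 0,"ty": 0,"tz": 1,"rx": 0,"ry": 0,"rz": 0,"grip": -0.2},
  {"tx": 0,"ty": 0,"tz": 1,"rx": 0,"ry": 0,"rz": 0,"grip": -0.2},
  {"tx": 0,"ty": 0,"tz": 1,"rx": 0,"ry": 0,"rz": 0,"grip": -0.2},
  {"tx": 0,"ty": 0,"tz": 1,"rx": 0,"ry": 0,"rz": 0,"grip": -0.2},
  {"tx": 0,"ty": 0,"tz": 1,"rx": 0,"ry": 0,"rz": 0,"grip": -0.2},
])

```text
clock: 26.18
tcp_pos: [0.6365, 0.1022, 0.1405]
orientation: [1.893, 2.507, 0.001]
contact_force: [0.4, 0.2, -0.1]
grip_width: 0.0509
```

Emit:
drive_tool([
  {"tx": 0,"ty": 0,"tz": 1,"rx": 0,"ry": 0,"rz": 0,"grip": -0.2},
  {"tx": 0,"ty": 0,"tz": 0,"rx": 0,"ry": 0,"rz": 0,"grip": -0.2},
])

```text
clock: 26.42
tcp_pos: [0.6376, 0.1023, 0.1608]
orientation: [1.892, 2.505, 0.004]
contact_force: [-0.4, -0.2, -0.5]
grip_width: 0.0513
```

```bash
python3 -c "
from h import *
go(.428,.1335,15.5,.15)
f=eyes.grab_frame('scene'); cv2.imwrite('pics/s7.png',cv2.resize(f['frame'][150:300,180:380],(800,600)))
P=cloud(f).reshape(-1,3); m=(np.hypot(P[:,0]-.636,P[:,1]-.101)<.035)&(P[:,2]>.08)&(P[:,2]<.105); t=P[m]; print(len(t),t.min(0),t.max(0))
m=(np.hypot(P[:,0]-.4418,P[:,1]-.018)<.03)&(P[:,2]>.082)&(P[:,2]<.095); t=P[m]; print(len(t),t.min(0),t.max(0))"
```

```text
now [0.6376 0.1023 0.1608] jaw 15.9 tilt z [ 0.003  0.001 -1.   ] w 0.05125628285827522 F [-0.4 -0.2 -0.5] t 26.425 j7 0.21
delta mm [-209.6   31.2  -10.8] rot deg -0.4 | units total [-10.48   1.56  -0.54] rz -0.05
96 [0.62349418 0.08742537 0.08026966] [0.65258209 0.11748457 0.09916787]
54 [0.42809688 0.00509579 0.08215874] [0.45846617 0.0344951  0.09179926]
```

View pics/s7.png

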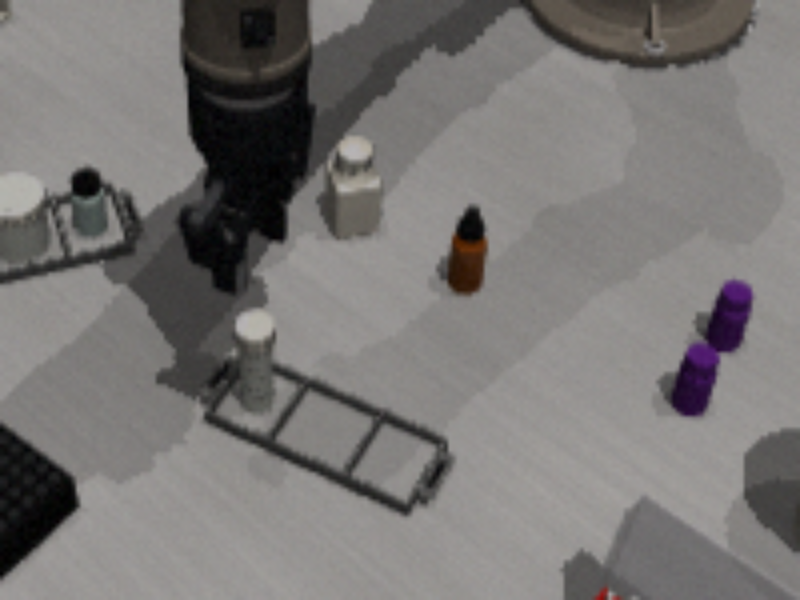

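Emit:
drive_tool([
  {"tx": -0.95,"ty": 0.14,"tz": 0,"rx": 0,"ry": 0,"rz": 0,"grip": -0.2},
  {"tx": -0.95,"ty": 0.14,"tz": 0,"rx": 0,"ry": 0,"rz": 0,"grip": -0.2},
  {"tx": -0.95,"ty": 0.14,"tz": 0,"rx": 0,"ry": 0,"rz": 0,"grip": -0.2},
  {"tx": -0.95,"ty": 0.14,"tz": 0,"rx": 0,"ry": 0,"rz": 0,"grip": -0.2},
  {"tx": -0.95,"ty": 0.14,"tz": 0,"rx": 0,"ry": 0,"rz": 0,"grip": -0.2},
  {"tx": -0.95,"ty": 0.14,"tz": 0,"rx": 0,"ry": 0,"rz": 0,"grip": -0.2},
  {"tx": -0.95,"ty": 0.14,"tz": 0,"rx": 0,"ry": 0,"rz": 0,"grip": -0.2},
  {"tx": -0.95,"ty": 0.14,"tz": 0,"rx": 0,"ry": 0,"rz": 0,"grip": -0.2},
  {"tx": -0.95,"ty": 0.14,"tz": 0,"rx": 0,"ry": 0,"rz": 0,"grip": -0.2},
  {"tx": -0.95,"ty": 0.14,"tz": -0.5,"rx": 0,"ry": 0,"rz": 0,"grip": -0.2},
])

```text
clock: 27.72
tcp_pos: [0.4456, 0.1302, 0.1483]
orientation: [-1.893, -2.507, 0.0]
contact_force: [0.1, -0.2, -0.6]
grip_width: 0.0513
```

Emit:
drive_tool([
  {"tx": -0.98,"ty": 0.15,"tz": -0.5,"rx": 0,"ry": 0,"rz": 0,"grip": -0.2},
  {"tx": 0,"ty": 0,"tz": 0,"rx": 0,"ry": 0,"rz": 0,"grip": -0.2},
  {"tx": 0,"ty": 0,"tz": 0,"rx": 0,"ry": 0,"rz": 0,"grip": -0.2},
])

```text
clock: 28.1
tcp_pos: [0.4276, 0.1331, 0.1388]
orientation: [1.893, 2.506, 0.0]
contact_force: [0.6, -0.1, -0.4]
grip_width: 0.0514
```

```bash
python3 -c "
from h import *
go(.428,.1335,15.5,.02)"
```

```text
now [0.4276 0.1331 0.1388] jaw 15.9 tilt z [ 0.001 -0.    -1.   ] w 0.05143091140850518 F [ 0.6 -0.1 -0.4] t 28.1 j7 -0.03
delta mm [   0.4    0.4 -118.8] rot deg -0.4 | units total [ 0.02  0.02 -5.94] rz -0.05
```

Emit:
drive_tool([
  {"tx": 0,"ty": 0,"tz": -1,"rx": 0,"ry": 0,"rz": 0,"grip": -0.2},
  {"tx": 0,"ty": 0,"tz": -1,"rx": 0,"ry": 0,"rz": 0,"grip": -0.2},
  {"tx": 0,"ty": 0,"tz": -1,"rx": 0,"ry": 0,"rz": 0,"grip": -0.2},
  {"tx": 0,"ty": 0,"tz": -1,"rx": 0,"ry": 0,"rz": 0,"grip": -0.2},
  {"tx": 0,"ty": 0,"tz": -1,"rx": 0,"ry": 0,"rz": 0,"grip": -0.2},
  {"tx": 0,"ty": 0,"tz": -0.9,"rx": 0,"ry": 0,"rz": 0,"grip": -0.2},
  {"tx": 0,"ty": 0,"tz": 0,"rx": 0,"ry": 0,"rz": 0,"grip": 1},
  {"tx": 0,"ty": 0,"tz": 0,"rx": 0,"ry": 0,"rz": 0,"grip": 1},
  {"tx": 0,"ty": 0,"tz": 0,"rx": 0,"ry": 0,"rz": 0,"grip": 1},
  {"tx": 0,"ty": 0,"tz": 0,"rx": 0,"ry": 0,"rz": 0,"grip": 1},
])

```text
clock: 29.35
tcp_pos: [0.4272, 0.1333, 0.0212]
orientation: [1.893, 2.507, 0.002]
contact_force: [0.4, 0.3, -0.7]
grip_width: 0.0283
```

Emit:
drive_tool([
  {"tx": 0,"ty": 0,"tz": 0.6,"rx": 0,"ry": 0,"rz": 0,"grip": 1},
  {"tx": 0,"ty": 0,"tz": 1,"rx": 0,"ry": 0,"rz": 0,"grip": 1},
  {"tx": 0,"ty": 0,"tz": 1,"rx": 0,"ry": 0,"rz": 0,"grip": 1},
  {"tx": 0,"ty": 0,"tz": 1,"rx": 0,"ry": 0,"rz": 0,"grip": 1},
  {"tx": 0.8,"ty": 0.4,"tz": 0.4,"rx": 0,"ry": 0,"rz": 0,"grip": 1},
  {"tx": 0.9,"ty": 0.41,"tz": 0,"rx": 0,"ry": 0,"rz": 0,"grip": 1},
  {"tx": 0.9,"ty": 0.41,"tz": 0,"rx": 0,"ry": 0,"rz": 0,"grip": 1},
  {"tx": 0.9,"ty": 0.41,"tz": 0,"rx": 0,"ry": 0,"rz": 0,"grip": 1},
  {"tx": 0.9,"ty": 0.41,"tz": 0,"rx": 0,"ry": 0,"rz": 0,"grip": 1},
  {"tx": 0.9,"ty": 0.41,"tz": 0,"rx": 0,"ry": 0,"rz": 0,"grip": 1},
])

```text
clock: 30.6
tcp_pos: [0.5333, 0.1824, 0.1017]
orientation: [1.893, 2.507, 0.001]
contact_force: [1.2, -0.5, -0.3]
grip_width: 0.0281
```

Emit:
drive_tool([
  {"tx": 0.9,"ty": 0.41,"tz": 0,"rx": 0,"ry": 0,"rz": 0,"grip": 1},
  {"tx": 0.9,"ty": 0.41,"tz": 0,"rx": 0,"ry": 0,"rz": 0,"grip": 1},
  {"tx": 0.9,"ty": 0.41,"tz": 0,"rx": 0,"ry": 0,"rz": 0,"grip": 1},
  {"tx": 0.9,"ty": 0.41,"tz": 0,"rx": 0,"ry": 0,"rz": 0,"grip": 1},
  {"tx": 0,"ty": 0,"tz": 0,"rx": 0,"ry": 0,"rz": 0,"grip": 1},
  {"tx": 0,"ty": 0,"tz": 0,"rx": 0,"ry": 0,"rz": 0,"grip": 1},
])

```text
clock: 31.35
tcp_pos: [0.6041, 0.2144, 0.101]
orientation: [-1.893, -2.507, 0.001]
contact_force: [-0.3, -0.3, 0.0]
grip_width: 0.0281
```

```bash
python3 -c "
from h import *
go(.6045,.215,15.5,.026)
f=eyes.grab_frame('scene'); cv2.imwrite('pics/s8.png',cv2.resize(f['frame'][150:300,180:380],(800,600)))"
```

```text
now [0.6041 0.2144 0.101 ] jaw 15.9 tilt z [-0.001 -0.    -1.   ] w 0.028111915899483836 F [-0.3 -0.3  0. ] t 31.35 j7 0.04
delta mm [  0.4   0.6 -75. ] rot deg -0.4 | units total [ 0.02  0.03 -3.75] rz -0.05
```

View pics/s8.png

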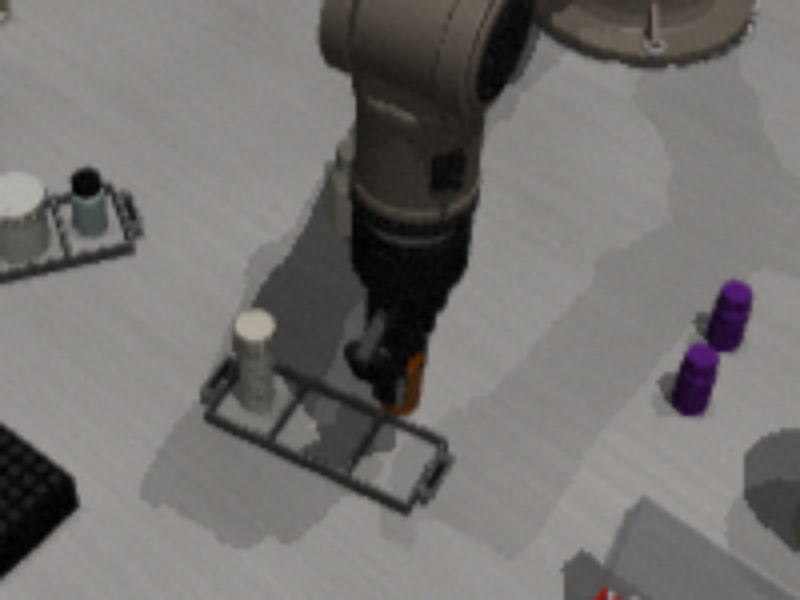

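Dropper is held upright (405,390) above the left compartment; lower it.

Emit:
drive_tool([
  {"tx": 0,"ty": 0,"tz": -1,"rx": 0,"ry": 0,"rz": 0,"grip": 1},
  {"tx": 0,"ty": 0,"tz": -1,"rx": 0,"ry": 0,"rz": 0,"grip": 1},
  {"tx": 0,"ty": 0,"tz": -1,"rx": 0,"ry": 0,"rz": 0,"grip": 1},
  {"tx": 0,"ty": 0,"tz": -0.5,"rx": 0,"ry": 0,"rz": 0,"grip": 1},
  {"tx": 0,"ty": 0,"tz": -0.2,"rx": 0,"ry": 0,"rz": 0,"grip": 1},
  {"tx": 0,"ty": 0,"tz": 0,"rx": 0,"ry": 0,"rz": 0,"grip": 1},
  {"tx": 0,"ty": 0,"tz": 0,"rx": 0,"ry": 0,"rz": 0,"grip": 1},
])

```text
clock: 32.28
tcp_pos: [0.6053, 0.2151, 0.0274]
orientation: [1.893, 2.506, 0.002]
contact_force: [0.6, 0.3, -1.1]
grip_width: 0.028
```

Emit:
drive_tool([
  {"tx": 0,"ty": 0,"tz": -0.1,"rx": 0,"ry": 0,"rz": 0,"grip": 1},
  {"tx": 0,"ty": 0,"tz": 0,"rx": 0,"ry": 0,"rz": 0,"grip": 1},
  {"tx": 0,"ty": 0,"tz": 0,"rx": 0,"ry": 0,"rz": 0,"grip": -0.2},
  {"tx": 0,"ty": 0,"tz": 0,"rx": 0,"ry": 0,"rz": 0,"grip": -0.2},
  {"tx": 0,"ty": 0,"tz": 0,"rx": 0,"ry": 0,"rz": 0,"grip": -0.2},
  {"tx": 0,"ty": 0,"tz": 1,"rx": 0,"ry": 0,"rz": 0,"grip": -0.2},
  {"tx": 0,"ty": 0,"tz": 1,"rx": 0,"ry": 0,"rz": 0,"grip": -0.2},
  {"tx": 0,"ty": 0,"tz": 1,"rx": 0,"ry": 0,"rz": 0,"grip": -0.2},
  {"tx": 0,"ty": 0,"tz": 1,"rx": 0,"ry": 0,"rz": 0,"grip": -0.2},
  {"tx": 0,"ty": 0,"tz": 1,"rx": 0,"ry": 0,"rz": 0,"grip": -0.2},
])

```text
clock: 33.52
tcp_pos: [0.6049, 0.215, 0.1265]
orientation: [1.893, 2.507, 0.001]
contact_force: [-0.5, 0.9, -0.4]
grip_width: 0.0511
```

```bash
python3 -c "
from h import *
go(.442,.0185,-30.4,.14)
f=eyes.grab_frame('scene'); cv2.imwrite('pics/s9.png',cv2.resize(f['frame'][150:300,180:380],(800,600)))
P=cloud(f).reshape(-1,3); m=(np.hypot(P[:,0]-.605,P[:,1]-.215)<.02)&(P[:,2]>.01)&(P[:,2]<.105); t=P[m]; print(len(t),t.min(0),t.max(0))"
```

```text
now [0.6049 0.215  0.1265] jaw 15.9 tilt z [ 0.001  0.    -1.   ] w 0.05107039203027953 F [-0.5  0.9 -0.4] t 33.525 j7 0.03
delta mm [-162.9 -196.5   13.5] rot deg -46.3 | units total [-8.14 -9.82  0.68] rz -5.78
180 [0.59503637 0.20331042 0.01120561] [0.62168746 0.23179492 0.09347873]
```

View pics/s9.png

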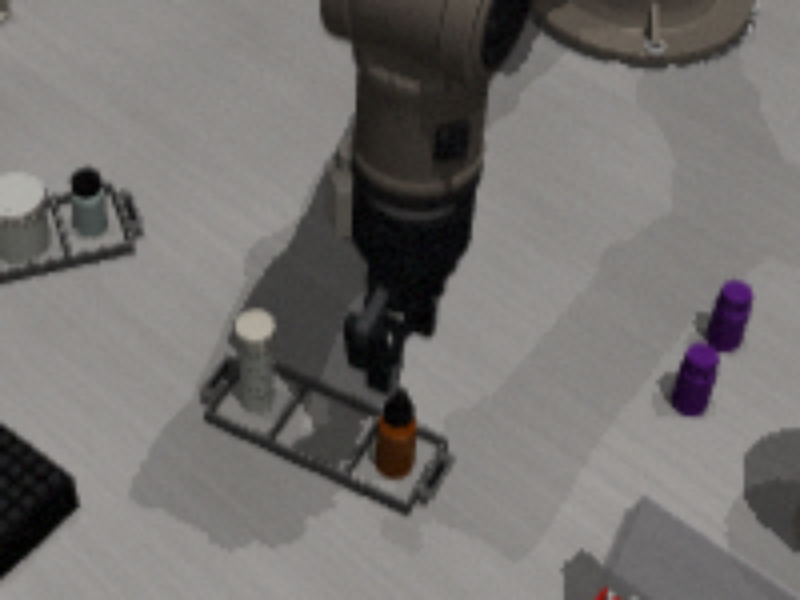

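Emit:
drive_tool([
  {"tx": -0.7,"ty": -0.7,"tz": 0.6,"rx": 0,"ry": 0,"rz": -0.48,"grip": -0.9},
  {"tx": -0.7,"ty": -0.85,"tz": 0,"rx": 0,"ry": 0,"rz": -0.48,"grip": -0.9},
  {"tx": -0.7,"ty": -0.85,"tz": 0,"rx": 0,"ry": 0,"rz": -0.48,"grip": -0.9},
  {"tx": -0.7,"ty": -0.85,"tz": 0,"rx": 0,"ry": 0,"rz": -0.48,"grip": -0.9},
  {"tx": -0.7,"ty": -0.85,"tz": 0,"rx": 0,"ry": 0,"rz": -0.48,"grip": -0.9},
  {"tx": -0.7,"ty": -0.85,"tz": 0,"rx": 0,"ry": 0,"rz": -0.48,"grip": -0.9},
  {"tx": -0.7,"ty": -0.85,"tz": 0,"rx": 0,"ry": 0,"rz": -0.48,"grip": -0.9},
  {"tx": -0.7,"ty": -0.85,"tz": 0,"rx": 0,"ry": 0,"rz": -0.48,"grip": -0.9},
  {"tx": -0.7,"ty": -0.85,"tz": 0,"rx": 0,"ry": 0,"rz": -0.48,"grip": -0.9},
  {"tx": -0.7,"ty": -0.85,"tz": 0,"rx": 0,"ry": 0,"rz": -0.48,"grip": -0.9},
])

```text
clock: 34.83
tcp_pos: [0.4643, 0.0474, 0.1369]
orientation: [-2.614, -1.742, -0.0]
contact_force: [-0.3, -0.8, -0.6]
grip_width: 0.0813
```

Emit:
drive_tool([
  {"tx": -0.6,"ty": -0.7,"tz": 0,"rx": 0,"ry": 0,"rz": -0.48,"grip": -0.9},
  {"tx": -0.53,"ty": -0.7,"tz": 0,"rx": 0,"ry": 0,"rz": -0.48,"grip": -0.9},
  {"tx": 0,"ty": 0,"tz": 0,"rx": 0,"ry": 0,"rz": 0,"grip": -0.9},
  {"tx": 0,"ty": 0,"tz": 0,"rx": 0,"ry": 0,"rz": 0,"grip": -0.9},
])

```text
clock: 35.33
tcp_pos: [0.4429, 0.0206, 0.137]
orientation: [2.722, 1.568, 0.001]
contact_force: [-0.4, -0.4, 0.6]
grip_width: 0.081
```

```bash
python3 -c "
from h import *
go(.442,.0185,-30.4,.026)"
```

```text
now [0.4429 0.0206 0.137 ] jaw -30.1 tilt z [ 0.001  0.    -1.   ] w 0.08097483423047028 F [-0.4 -0.4  0.6] t 35.325 j7 -0.47
delta mm [  -0.9   -2.1 -111. ] rot deg -0.3 | units total [-0.04 -0.1  -5.55] rz -0.04
```

Emit:
drive_tool([
  {"tx": -0.04,"ty": -0.1,"tz": -1,"rx": 0,"ry": 0,"rz": 0,"grip": -0.9},
  {"tx": 0,"ty": 0,"tz": -1,"rx": 0,"ry": 0,"rz": 0,"grip": -0.9},
  {"tx": 0,"ty": 0,"tz": -1,"rx": 0,"ry": 0,"rz": 0,"grip": -0.9},
  {"tx": 0,"ty": 0,"tz": -1,"rx": 0,"ry": 0,"rz": 0,"grip": -0.9},
  {"tx": 0,"ty": 0,"tz": -1,"rx": 0,"ry": 0,"rz": 0,"grip": -0.9},
  {"tx": 0,"ty": 0,"tz": -0.6,"rx": 0,"ry": 0,"rz": 0,"grip": -0.9},
  {"tx": 0,"ty": 0,"tz": 0,"rx": 0,"ry": 0,"rz": 0,"grip": 1},
  {"tx": 0,"ty": 0,"tz": 0,"rx": 0,"ry": 0,"rz": 0,"grip": 1},
  {"tx": 0,"ty": 0,"tz": 0,"rx": 0,"ry": 0,"rz": 0,"grip": 1},
  {"tx": 0,"ty": 0,"tz": 0,"rx": 0,"ry": 0,"rz": 0,"grip": 1},
])

```text
clock: 36.58
tcp_pos: [0.442, 0.0181, 0.0253]
orientation: [2.723, 1.566, 0.002]
contact_force: [-1.0, 0.3, 6.0]
grip_width: 0.0399
```

Emit:
drive_tool([
  {"tx": 0,"ty": 0,"tz": 0.6,"rx": 0,"ry": 0,"rz": 0,"grip": 1},
  {"tx": 0,"ty": 0,"tz": 1,"rx": 0,"ry": 0,"rz": 0,"grip": 1},
  {"tx": 0,"ty": 0,"tz": 1,"rx": 0,"ry": 0,"rz": 0,"grip": 1},
  {"tx": 0,"ty": 0,"tz": 1,"rx": 0,"ry": 0,"rz": 0,"grip": 1},
  {"tx": 0,"ty": 0,"tz": 1,"rx": 0,"ry": 0,"rz": 0,"grip": 1},
  {"tx": 0.7,"ty": 0.55,"tz": 1,"rx": 0,"ry": 0,"rz": 0.47,"grip": 1},
  {"tx": 0.75,"ty": 0.59,"tz": 0.4,"rx": 0,"ry": 0,"rz": 0.47,"grip": 1},
  {"tx": 0.75,"ty": 0.59,"tz": 0,"rx": 0,"ry": 0,"rz": 0.47,"grip": 1},
  {"tx": 0.75,"ty": 0.59,"tz": 0,"rx": 0,"ry": 0,"rz": 0.47,"grip": 1},
  {"tx": 0.75,"ty": 0.59,"tz": 0,"rx": 0,"ry": 0,"rz": 0.47,"grip": 1},
])

```text
clock: 37.83
tcp_pos: [0.5154, 0.0763, 0.1453]
orientation: [2.429, 1.992, -0.0]
contact_force: [-0.2, 0.4, -0.3]
grip_width: 0.0397
```

Emit:
drive_tool([
  {"tx": 0.75,"ty": 0.59,"tz": 0,"rx": 0,"ry": 0,"rz": 0.47,"grip": 1},
  {"tx": 0.75,"ty": 0.59,"tz": 0,"rx": 0,"ry": 0,"rz": 0.47,"grip": 1},
  {"tx": 0.75,"ty": 0.59,"tz": 0,"rx": 0,"ry": 0,"rz": 0.47,"grip": 1},
  {"tx": 0.75,"ty": 0.59,"tz": 0,"rx": 0,"ry": 0,"rz": 0.47,"grip": 1},
  {"tx": 0.75,"ty": 0.59,"tz": 0,"rx": 0,"ry": 0,"rz": 0.47,"grip": 1},
  {"tx": 0.75,"ty": 0.59,"tz": 0,"rx": 0,"ry": 0,"rz": 0.47,"grip": 1},
  {"tx": 0.71,"ty": 0.55,"tz": 0,"rx": 0,"ry": 0,"rz": 0.47,"grip": 1},
  {"tx": 0,"ty": 0,"tz": 0,"rx": 0,"ry": 0,"rz": 0,"grip": 1},
  {"tx": 0,"ty": 0,"tz": 0,"rx": 0,"ry": 0,"rz": 0,"grip": 1},
])

```text
clock: 38.95
tcp_pos: [0.6187, 0.1571, 0.1448]
orientation: [-1.916, -2.489, 0.002]
contact_force: [-0.5, 0.9, -1.7]
grip_width: 0.0397
```

```bash
python3 -c "
from h import *
go(.6202,.1582,15.5,.0295)
f=eyes.grab_frame('scene'); cv2.imwrite('pics/s10.png',cv2.resize(f['frame'][150:300,180:380],(800,600)))"
```

```text
now [0.6187 0.1571 0.1448] jaw 14.8 tilt z [-0.001 -0.001 -1.   ] w 0.03968485413829453 F [-0.5  0.9 -1.7] t 38.95 j7 0.12
delta mm [   1.5    1.1 -115.3] rot deg 0.7 | units total [ 0.07  0.06 -5.76] rz 0.09
```

View pics/s10.png

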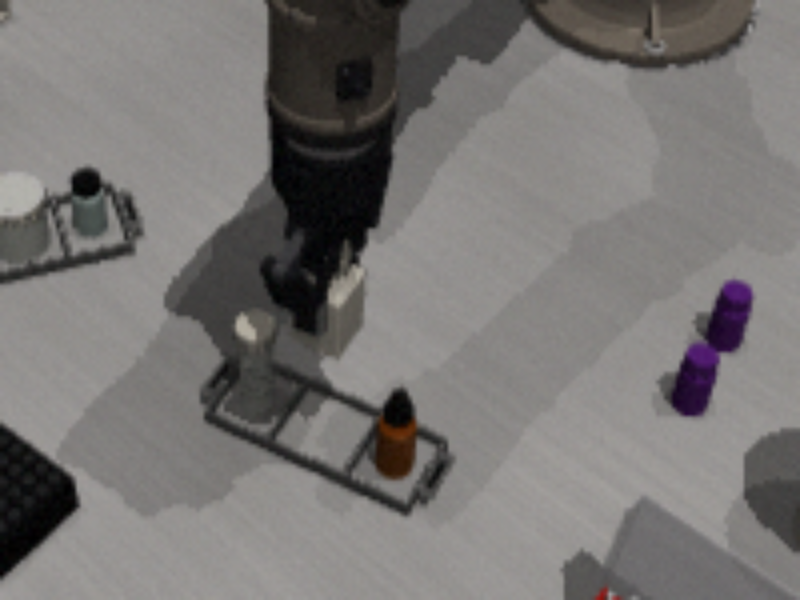

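Emit:
drive_tool([
  {"tx": 0.03,"ty": 0.03,"tz": -1,"rx": 0,"ry": 0,"rz": 0.08,"grip": 1},
  {"tx": 0,"ty": 0,"tz": -1,"rx": 0,"ry": 0,"rz": 0,"grip": 1},
  {"tx": 0,"ty": 0,"tz": -1,"rx": 0,"ry": 0,"rz": 0,"grip": 1},
  {"tx": 0,"ty": 0,"tz": -1,"rx": 0,"ry": 0,"rz": 0,"grip": 1},
  {"tx": 0,"ty": 0,"tz": -1,"rx": 0,"ry": 0,"rz": 0,"grip": 1},
  {"tx": 0,"ty": 0,"tz": -0.5,"rx": 0,"ry": 0,"rz": 0,"grip": 1},
  {"tx": 0,"ty": 0,"tz": -0.2,"rx": 0,"ry": 0,"rz": 0,"grip": 1},
  {"tx": 0,"ty": 0,"tz": 0,"rx": 0,"ry": 0,"rz": 0,"grip": 1},
  {"tx": 0,"ty": 0,"tz": 0,"rx": 0,"ry": 0,"rz": 0,"grip": 1},
])

```text
clock: 40.12
tcp_pos: [0.6208, 0.1586, 0.0314]
orientation: [1.9, 2.501, 0.002]
contact_force: [-1.1, 0.4, -0.3]
grip_width: 0.0396
```

Emit:
drive_tool([
  {"tx": 0,"ty": 0,"tz": -0.1,"rx": 0,"ry": 0,"rz": 0,"grip": 1},
  {"tx": 0,"ty": 0,"tz": 0,"rx": 0,"ry": 0,"rz": 0,"grip": 1},
  {"tx": 0,"ty": 0,"tz": 0,"rx": 0,"ry": 0,"rz": 0,"grip": -0.7},
  {"tx": 0,"ty": 0,"tz": 0,"rx": 0,"ry": 0,"rz": 0,"grip": -0.7},
  {"tx": 0,"ty": 0,"tz": 0,"rx": 0,"ry": 0,"rz": 0,"grip": -0.7},
  {"tx": 0,"ty": 0,"tz": 1,"rx": 0,"ry": 0,"rz": 0,"grip": -0.7},
  {"tx": 0,"ty": 0,"tz": 1,"rx": 0,"ry": 0,"rz": 0,"grip": -0.7},
  {"tx": 0,"ty": 0,"tz": 1,"rx": 0,"ry": 0,"rz": 0,"grip": -0.7},
  {"tx": 0,"ty": 0,"tz": 1,"rx": 0,"ry": 0,"rz": 0,"grip": -0.7},
  {"tx": 0,"ty": 0,"tz": 1,"rx": 0,"ry": 0,"rz": 0,"grip": -0.7},
])

```text
clock: 41.38
tcp_pos: [0.6203, 0.1586, 0.1304]
orientation: [1.9, 2.501, 0.001]
contact_force: [0.5, 0.0, 0.7]
grip_width: 0.0723
```

Emit:
drive_tool([
  {"tx": 0,"ty": 0,"tz": 1,"rx": 0,"ry": 0,"rz": 0,"grip": -0.7},
  {"tx": -0.9,"ty": 0,"tz": 1,"rx": 0,"ry": 0,"rz": 0,"grip": -0.7},
  {"tx": -0.9,"ty": 0,"tz": 1,"rx": 0,"ry": 0,"rz": 0,"grip": -0.7},
  {"tx": -0.9,"ty": 0,"tz": 0,"rx": 0,"ry": 0,"rz": 0,"grip": -0.7},
  {"tx": -0.9,"ty": 0,"tz": 0,"rx": 0,"ry": 0,"rz": 0,"grip": -0.7},
  {"tx": -0.9,"ty": 0,"tz": 0,"rx": 0,"ry": 0,"rz": 0,"grip": -0.7},
  {"tx": -0.9,"ty": 0,"tz": 0,"rx": 0,"ry": 0,"rz": 0,"grip": -0.7},
  {"tx": -0.9,"ty": 0,"tz": 0,"rx": 0,"ry": 0,"rz": 0,"grip": -0.7},
  {"tx": 0,"ty": 0,"tz": 0,"rx": 0,"ry": 0,"rz": 0,"grip": -0.7},
  {"tx": 0,"ty": 0,"tz": 0,"rx": 0,"ry": 0,"rz": 0,"grip": -0.7},
])

```text
clock: 42.62
tcp_pos: [0.495, 0.1586, 0.1893]
orientation: [1.9, 2.501, 0.002]
contact_force: [0.2, 0.7, -0.3]
grip_width: 0.0728
```

```bash
python3 - <<'E'
from h import *
F={n:eyes.grab_frame(n) for n in ('scene','top')}
for n,f in F.items():
    a=f['frame']; cv2.imwrite(f'pics/fin_{n}.png',cv2.resize(a[130:300,120:347] if n=='scene' else a,(800,600)))
    P=cloud(f).reshape(-1,3)
    for nm,c,yaw,off,h in [("square",(.6202,.1582),15.5,0,.092),("tube",(.6202,.1582),15.5,-59,.096),("dropper",(.6202,.1582),15.5,59,.092),("jar",(.6395,-.1483),-117,26.5,.064),("vial",(.6395,-.1483),-117,-36.5,.064)]:
        k,t=np.cos(np.radians(yaw)),np.sin(np.radians(yaw)); d=(P[:,:2]-c)@np.array([[k,-t],[t,k]])*1000
        m=(np.hypot(d[:,0],d[:,1]-off)<30)&(abs(P[:,2]-h)<.006)
        q=d[m]; 
        if len(q): print(n,nm,len(q),((q.min(0)+q.max(0))/2-[0,off]).round(1),"top z",np.percentile(P[m,2],[10,50,90]).round(4))
o=status.get_obs();print(o["clock"],o["tcp_pos"],o["contact_force"])
E
```

```text
scene square 80 [2.1 1. ] top z [0.0896 0.0923 0.0944]
scene tube 75 [-0.1  0.8] top z [0.0935 0.0964 0.0984]
scene dropper 13 [3.3 1.9] top z [0.087  0.0899 0.0936]
scene jar 156 [-1.1 -0.2] top z [0.0612 0.0643 0.0669]
scene vial 36 [-1.8  1.1] top z [0.0602 0.0636 0.0659]
top tube 78 [-0.6 -1.3] top z [0.0918 0.0945 0.0972]
top jar 208 [-0.2 -2.8] top z [0.06   0.0626 0.0659]
top vial 47 [ 0.4 -0.4] top z [0.0591 0.0632 0.0652]
42.725 [0.49501072 0.15847557 0.18895598] [-0.62311622 -0.20282204  0.43644845]
```

View pics/fin_scene.png

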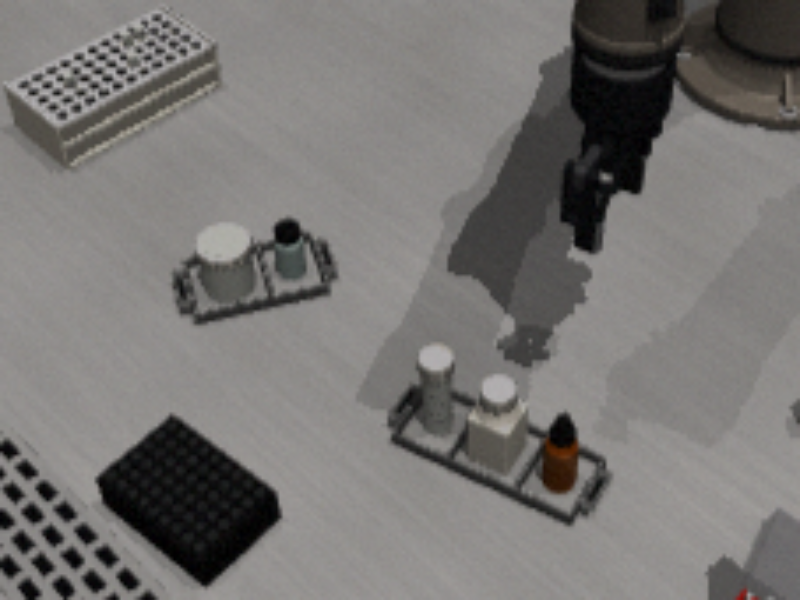

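View pics/fin_top.png

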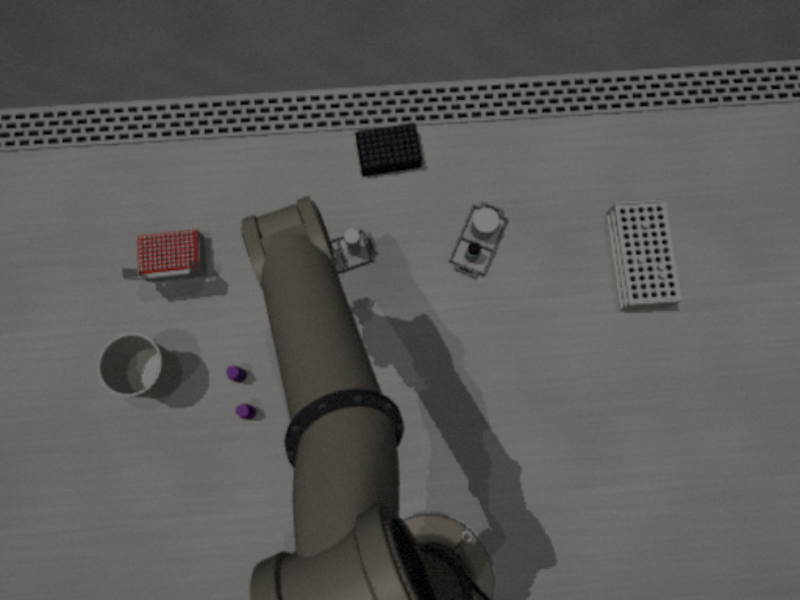

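All five stand upright, within about 4 mm of their compartment centres. In the top picture the bystanders are at the same pixels as at the start: rack (643,253), tip box (168,253) and beaker (131,364).

```bash
python3 -c "
from h import *
print(workorder.hand_in())"
```

```text
the job is handed in; nothing more can be done
None
```

I placed all five containers and handed the job in at about 43 s of the 128 s allowed; the hand-in reports no verdict.

- **Long tray:** the square bottle is in the middle, the tube in the right-hand end compartment (-y) and the dropper bottle in the left-hand one (+y).
- **Short tray:** the jar is in the larger compartment and the black-capped vial in the smaller one. I left the two purple look-alikes alone.

**Last checks:**
- **Position:** every container measured within about 4 mm of its compartment centre.
- **Height and tilt:** tops were at standing height to within about 2 mm, and all looked upright.
- **Bystanders:** the rack, tip box and beaker looked unmoved when I compared the first and last top pictures by eye.
- **Arm:** it is clear of everything.

**Limits:**
- The arm hid the square bottle and the dropper bottle from the top camera in the last picture, so I checked those two with the scene camera only.
- Where both cameras could see a container, they differed by up to about 3 mm.
- I did not measure tilt numerically.

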